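# Make up the towing-eye bolt pack on the bolting jig

### The job

Stand every bolt that is on the bench head-down in the jig's hexagonal cups, pressing and turning each one until its head drops fully home. Then lower the two packer plates over the bolt shanks one on top of the other, and last the plate with the upright towing eye, so that every plate lies flat on the one below. Leave the other things on the bench where they are.

Things in the scene. Friction and masses are not known exactly. Their poses are not given: they have to be found in the camera images.
- jig: Bolting jig, fixed: grey steel slab 150 x 100 x 16 mm with four open hex cups, rims 40 mm above the bench, at (+-42, +-20) mm, each within a 39 mm circle; free space between. Origin: centre of the slab's underside at bench height; x along the 150 mm, z up. Plates rest on the rims: undersides 40, 50 and 60 mm above this origin. Either way round of a plate is right.
- pocket0 (a point): Floor centre of a hex cup, at (+42, +20) mm in the jig's x, y. Inside 26.6 mm across flats, 14 mm deep (rim 14 mm above this point), wall 4 mm. Fixed, but each cup is clocked at its own unknown angle, not this point's axes: press a bolt lightly and turn it in small steps (60 deg at most) until it drops; before that its chamfer enters 3 mm and its hexagon rides on the rim.
- pocket1 (a point): Floor centre of a hex cup, at (+42, -20) mm in the jig's x, y. Inside 26.6 mm across flats, 14 mm deep (rim 14 mm above this point), wall 4 mm. Fixed, but each cup is clocked at its own unknown angle, not this point's axes: press a bolt lightly and turn it in small steps (60 deg at most) until it drops; before that its chamfer enters 3 mm and its hexagon rides on the rim.
- pocket2 (a point): Floor centre of a hex cup, at (-42, +20) mm in the jig's x, y. Inside 26.6 mm across flats, 14 mm deep (rim 14 mm above this point), wall 4 mm. Fixed, but each cup is clocked at its own unknown angle, not this point's axes: press a bolt lightly and turn it in small steps (60 deg at most) until it drops; before that its chamfer enters 3 mm and its hexagon rides on the rim.
- pocket3 (a point): Floor centre of a hex cup, at (-42, -20) mm in the jig's x, y. Inside 26.6 mm across flats, 14 mm deep (rim 14 mm above this point), wall 4 mm. Fixed, but each cup is clocked at its own unknown angle, not this point's axes: press a bolt lightly and turn it in small steps (60 deg at most) until it drops; before that its chamfer enters 3 mm and its hexagon rides on the rim.
- bolt0: Bare steel M16 hex bolt, 0.14 kg, standing head-down on the bench. Origin: centre of its lowest face; z up the shank. From the bottom: round chamfer 20 widening to 24 mm across, 3 mm high; hexagon 24 mm across flats (27.7 corners) up to 12 mm, flats facing own x and every 60 deg; round shank 16 mm across up to 72 mm, last 3 mm chamfered. Three or four are present; any bolt, any cup. Held low on the shank it tilts less.
- bolt1: Bare steel M16 hex bolt, 0.14 kg, standing head-down on the bench. Origin: centre of its lowest face; z up the shank. From the bottom: round chamfer 20 widening to 24 mm across, 3 mm high; hexagon 24 mm across flats (27.7 corners) up to 12 mm, flats facing own x and every 60 deg; round shank 16 mm across up to 72 mm, last 3 mm chamfered. Three or four are present; any bolt, any cup. Held low on the shank it tilts less.
- bolt2: Bare steel M16 hex bolt, 0.14 kg, standing head-down on the bench. Origin: centre of its lowest face; z up the shank. From the bottom: round chamfer 20 widening to 24 mm across, 3 mm high; hexagon 24 mm across flats (27.7 corners) up to 12 mm, flats facing own x and every 60 deg; round shank 16 mm across up to 72 mm, last 3 mm chamfered. Three or four are present; any bolt, any cup. Held low on the shank it tilts less.
- bolt3: Bare steel M16 hex bolt, 0.14 kg, standing head-down on the bench. Origin: centre of its lowest face; z up the shank. From the bottom: round chamfer 20 widening to 24 mm across, 3 mm high; hexagon 24 mm across flats (27.7 corners) up to 12 mm, flats facing own x and every 60 deg; round shank 16 mm across up to 72 mm, last 3 mm chamfered. Three or four are present; any bolt, any cup. Held low on the shank it tilts less.
- packer0: One of two identical bare aluminium packer plates 130 x 70 x 10 mm, lying flat, with four through holes 21 mm across at (+-42, +-20) mm. Origin: centre of the underside; x along its 130 mm length, z up. About 0.23 kg.
- packer1: One of two identical bare aluminium packer plates 130 x 70 x 10 mm, lying flat, with four through holes 21 mm across at (+-42, +-20) mm. Origin: centre of the underside; x along its 130 mm length, z up. About 0.23 kg.
- eye: Dark steel towing-eye plate, 0.6 kg, lying flat, eye up: 130 x 70 x 8 mm, four through holes 21 mm across at (+-42, +-20) mm; on its centre an upright flat eye 40 mm long (along x), 12 mm thick (along y), top 58 mm above the plate's underside, with a window below its 16 mm high top bar. Lift it by the eye. Origin: centre of the underside; x along the 130 mm, z up.
- spanner: Steel spanner about 170 mm long lying near the robot. A bystander: leave it alone.
- washer: Steel washer 34 mm across, 3 mm thick, lying among the bolts; origin under its centre. A bystander: leave it alone.
- spray: Spray can 60 mm across, 160 mm high; origin under its centre. A bystander: leave it alone.
- offcut: Softwood offcut 90 x 45 x 20 mm; origin under its centre. A bystander: leave it alone.
- grease: Grey tin 70 mm across, 45 mm high; origin under its centre. A bystander: leave it alone.
- tape: Tape measure 65 x 32 x 60 mm; origin under its centre. A bystander: leave it alone.
- loosenut: Loose square nut 24 x 24 x 13 mm; origin under its centre. A bystander: leave it alone.

How it is judged:
By the outcome, as a careful person would: the job done as asked, in the order asked, and still so for the second after the job is handed in, with the robot touching nothing.
Of bolt0, bolt1, bolt2, bolt3 only 3 to 4 are there at a start; the rules pass over those that are not, and their reading is None.
At some moment in a run one of packer0, packer1, eye may be knocked a few centimetres aside while the robot is not near it.
It also fails if it takes over 210 s, if anything falls off the work surface, if the arm or the gripper's body presses on something with over 40 N, if the wrist force passes 120 N, or if a joint passes its speed limit or range.

### The arm

A 7-joint arm with a two-finger parallel gripper is mounted at the origin on the work surface. World frame = base frame: x ahead of the robot, y to its left, z up, the work surface at z = 0. Lengths are in mm, angles in rad, forces in N, time in s.
With the tool pointing down it reaches from about 350 to 900 mm from the base axis. Payload 8.1 kg.
Tool frame: the origin (TCP) lies on the centre line of the jaws, within the pads' length; the fingertips stand 11 mm ahead of it and the grasp point (between the pads) lies 8 mm behind it (ctrl.tip_extent is the distance from the TCP to the fingertips, in mm); z points along the fingers, y is the line along which they close (so a half turn about z gives the same grasp; the last joint's range is limited). The gripper opens to 85 mm and grips with 20 to 120 N. Pads are 22 mm wide; open, the fingers measure 114 mm over their backs; the gripper's body (76 mm by 85 mm) begins 54 mm behind the grasp point. The pads swing forward as they close: fully open they stand 13 mm farther back than shut.
Start: joints at [1.066, 0.434, 0.025, 1.573, -0.012, 1.134, -0.075], TCP at [244.401, -575.247, 242.323] pointing down, gripper open.
Joint ranges: [-2.62, 2.62], [-0.44, 2.09], [-1.27, 1.32], [0.08, 2.57], [-1.32, 4.46], [0.12, 2], [-2.74, 2.74]. Speed limits (rad/s): [2.22, 2.22, 3.01, 3.01, 3.14, 3.14, 3.14].

### API

Orientations are given as [roll, pitch, yaw] about the fixed x, y, z axes, in that order (R = Rz(yaw) Ry(pitch) Rx(roll)).
In Python, from plant import ctrl, viewer, order gives the robot as it stands.
- The arm moves only by the shell command python3 -m inch 'ROWS' [FORCE]. ROWS is JSON, a list of rows, each a list of 3 entries, a list of its own where there are three numbers: the shift along the tool's x, y, z in mm, then the turn, a rotation vector about the tool's x, y, z in rad, then the closure, from 0 (fully open) to 1 (shut). In form: [[[tx, ty, tz], [wx, wy, wz], hand], ...]. A call has 1 to 8 rows; each row is the pose to reach, as a shift and turn from the pose commanded when the call began, along the tool's axes at that moment; what a row does not reach only later rows make up. A row lasts 1/12 s, in which the tool goes at most 41.7 mm and 7.16 degrees, less where a joint would pass 70% of its speed; a pose out of reach is approached as far as the arm can. A call with a gripper value outside its range is refused whole. The fingers move at their own pace and stop on an object; FORCE is the grip in N (left out, the last holds). Time passes only in rows, so rows that repeat a pose let the fingers close. It gives the time, the measured TCP pose, the force, the opening and the grip force at its end, in the units of the state.
- ctrl.get_state(): the state, without advancing time (a new reading comes with each control period).
- viewer.get_image(name): name is "scene" or "top"; returns the picture (384x512x3 uint8, red, green, blue); there is no depth.
- viewer.camera_model(name): a dict with "camera_matrix" (3x3 intrinsics, pixels), "R" (3x3) and "t" (3): a world point X has camera coordinates R X + t. Camera axes: x right, y down, z forward; pixel columns grow to the right and rows downward; lengths in mm; the calibration is good to about 2 mm. A picture is of the moment at which its call begins. camera_model takes no time and is no camera call.
- order.close_job(): hands the job in; it is judged then, once.
The state is a dict: "time_s": time; "joint_positions": joint angles; "joint_vel": joint speeds; "joint_efforts": joint torques, N m; "tool_pos": TCP position; "orientation": TCP orientation; "force": force on the tool from outside, world axes, zero at the start; "torque": the same for the moment, N m; "width": finger opening in mm; "grasp_force": force on a finger pad.
Only numpy, scipy, OpenCV 4.12 (cv2) and the standard library are available. Lean on these libraries where they do the work, as an engineer would, in place of code of your own. Each camera call takes 0.05 s, during which the arm holds its last target. There are 200 camera calls.

## Working session

There is one attempt and no reset: what is moved stays moved. The work goes in short steps, Python scripts to look and compute and a shell command to move; the robot and the scene stay as the last step left them, time stands still between calls to the robot, and variables do not carry over. Pictures are saved under pics/ and viewed, at most 14 in all, crops included, and the job is handed in when it is done.

```bash
ls; mkdir -p pics; python3 - <<'E'
from plant import ctrl, viewer, order
import cv2,numpy as np
print(ctrl.get_state(), ctrl.tip_extent)
for n in("scene","top"):
    im=viewer.get_image(n); cv2.imwrite(f"pics/{n}0.png",cv2.resize(im[...,::-1],(800,600),interpolation=cv2.INTER_CUBIC)); np.save(f"pics/{n}0.npy",im)
    m=viewer.camera_model(n); print(n,{k:np.round(v,3).tolist() for k,v in m.items()})
E
```

```text
pics
{'time_s': 0.0, 'joint_positions': array([ 1.06637947,  0.43523476,  0.02498552,  1.57410625, -0.01163092,
        1.13398539, -0.07509573]), 'joint_vel': array([-0.0004782 ,  0.00128968,  0.00084954,  0.00104183, -0.00017348,
       -0.00062918, -0.00077649]), 'joint_efforts': array([-5.81218956e-04, -6.70469785e+01,  1.02486804e+00, -3.16219354e+01,
        1.55746134e-02,  1.23866988e-02,  4.43342749e-07]), 'tool_pos': array([ 244.19201718, -574.7901368 ,  241.51522729]), 'orientation': array([-3.14000892e+00,  1.21770008e-04,  4.01726832e-01]), 'force': array([0.19641586, 0.23855997, 0.07043897]), 'torque': array([-0.02642814, -0.00456956, -0.00927248]), 'grasp_force': 0.0, 'width': 85.14467845870044} 11.0
scene {'camera_matrix': [[432.745, 0.0, 251.017], [0.0, 432.745, 195.748], [0.0, 0.0, 1.0]], 'R': [[-0.021, 1.0, 0.005], [0.858, 0.02, -0.513], [-0.513, -0.006, -0.859]], 't': [67.289, -449.292, 1393.593]}
top {'camera_matrix': [[417.428, 0.0, 252.475], [0.0, 417.428, 193.974], [0.0, 0.0, 1.0]], 'R': [[0.006, -1.0, 0.001], [-0.997, -0.006, -0.076], [0.076, -0.0, -0.997]], 't': [-80.584, 536.347, 1246.084]}
```

View pics/scene0.png

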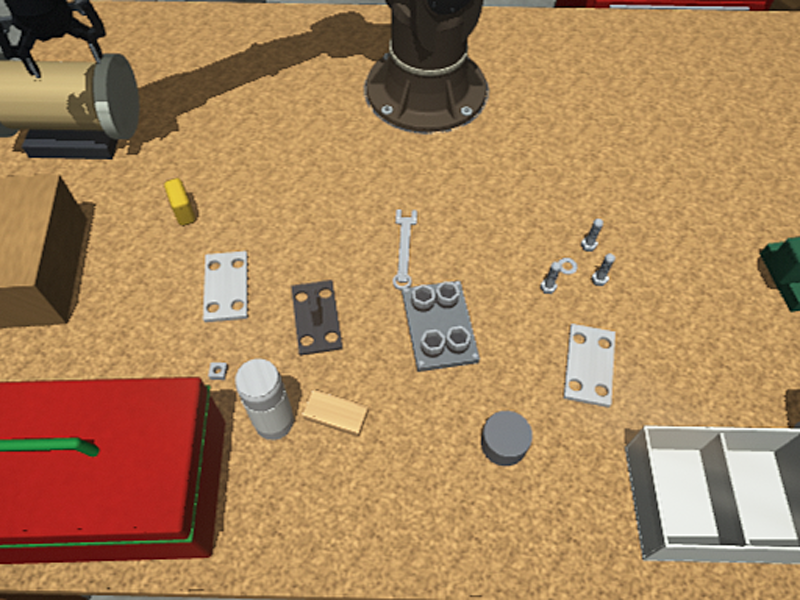

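View pics/top0.png

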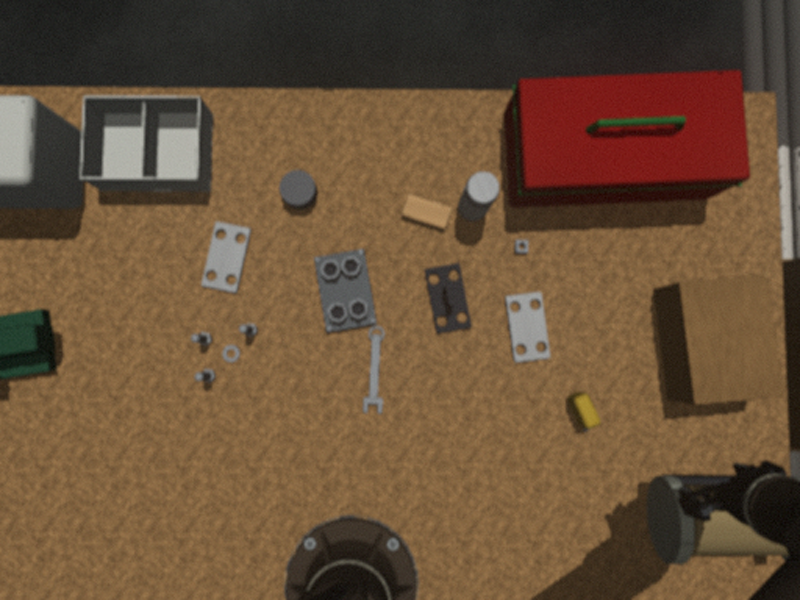

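```bash
cat > h.py <<'E'
import numpy as np, cv2
from plant import ctrl, viewer, order
from scipy.optimize import least_squares
CM={n:viewer.camera_model(n) for n in("scene","top")}
def proj(n,X):
    m=CM[n]; c=np.atleast_2d(X)@np.asarray(m["R"]).T+m["t"]; p=c@np.asarray(m["camera_matrix"]).T; return p[:,:2]/p[:,2:]
def ray(n,p):
    m=CM[n];R=np.asarray(m["R"]);d=R.T@np.linalg.solve(m["camera_matrix"],[p[0],p[1],1]);return -R.T@np.asarray(m["t"]),d
def atz(n,p,z):
    o,d=ray(n,p);return (o+d*(z-o[2])/d[2])
def tri(ps,pt):
    f=lambda X:np.r_[proj("scene",X)[0]-ps,proj("top",X)[0]-pt]
    s=least_squares(f,[500,0,20.]);return s.x,np.abs(s.fun).max()
def tiles(specs,fn,s=5,w=80,h=60,draw=None):
    T=[]
    for n,im,x,y in specs:
        c=cv2.resize(im[y:y+h,x:x+w,::-1],None,fx=s,fy=s,interpolation=cv2.INTER_CUBIC).copy()
        for k in range(0,w,10):
            cv2.line(c,(k*s,0),(k*s,4),(0,0,255),1);cv2.putText(c,str(x+k),(k*s,14),0,.35,(0,0,255),1)
        for k in range(10,h,10):
            cv2.line(c,(0,k*s),(4,k*s),(0,0,255),1);cv2.putText(c,str(y+k),(5,k*s+4),0,.35,(0,0,255),1)
        if draw is not None:
            for X in draw:
                p=((proj(n,X)+.5-[x,y])*s).astype(int); cv2.polylines(c,[p.reshape(-1,1,2)],True,(0,255,0),1)
        T.append(c)
    rows=[np.hstack(T[i:i+2]) for i in range(0,len(T),2)]
    cv2.imwrite(fn,np.vstack(rows))
def Rz(a): return np.array([[np.cos(a),-np.sin(a)],[np.sin(a),np.cos(a)]])
HOLES=np.array([[42,20],[42,-20],[-42,20],[-42,-20]])
E
python3 - <<'E'
from h import *
S=np.load("pics/scene0.npy");T=np.load("pics/top0.npy")
tiles([("scene",S,245,176),("top",T,185,156),("scene",S,335,130),("top",T,110,196)],"pics/c1.png")
E
```

```text
(no output)
```

View pics/c1.png

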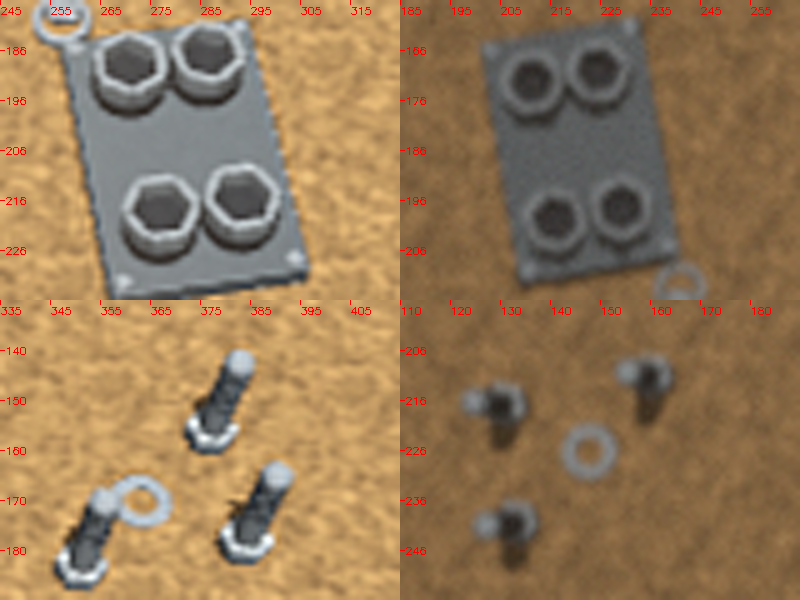

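```bash
sed -i 's/draw=None):/draw=None,nc=2):/; s/T\[i:i+2\]) for i in range(0,len(T),2)/T[i:i+nc]) for i in range(0,len(T),nc)/' h.py
python3 - <<'E'
from h import *
S=np.load("pics/scene0.npy");T=np.load("pics/top0.npy")
f=lambda p,x,y:np.array([x+(p[0]+.5)/5-.5,y+(p[1]+.5)/5-.5])
sc=[f(p,245,176) for p in[(130,63),(207,52),(159,205),(242,195)]]
tc=[f(p,185,156) for p in[(154,219),(221,208),(133,80),(197,71)]]
# order: scene up = small x ; top down = small x ; scene right=+y, top left=+y
tc=[tc[1],tc[0],tc[3],tc[2]]
P=[]
for a,b in zip(sc,tc):
    X,e=tri(a,b);P.append(X);print("cup",X.round(1),round(e,2))
P=np.array(P)
c=P.mean(0);ax=(P[2:].mean(0)-P[:2].mean(0))
print("jig",c.round(1),"yaw",np.arctan2(ax[1],ax[0]),"len",np.linalg.norm(ax[:2]),"w",np.linalg.norm((P[[1,3]].mean(0)-P[[0,2]].mean(0))[:2]))
for n,a,b in[("A",(240,62),(85,225)),("B",(278,175),(73,102)),("C",(105,202),(227,72))]:
    X,e=tri(f(a,335,130),f(b,110,196));print(n,X.round(1),round(e,2))
tiles([("scene",S,118,155),("scene",S,176,172),("scene",S,350,200),("top",T,311,179),("top",T,260,161),("top",T,118,135)],"pics/c2.png",w=53,nc=3)
E
```

```text
cup [525.3  -7.   39.8] 0.17
cup [518.4  32.2  40.8] 0.36
cup [607.3   7.2  42.3] 0.47
cup [601.4  46.6  43.4] 0.06
jig [563.1  19.7  41.6] yaw 0.17141354508812448 len 83.76160224355472 w 39.837524605633774
A [395.5 284.5  70.5] 0.37
B [466.4 294.1  69.7] 0.28
C [484.5 205.2  68.9] 0.32
```

View pics/c2.png

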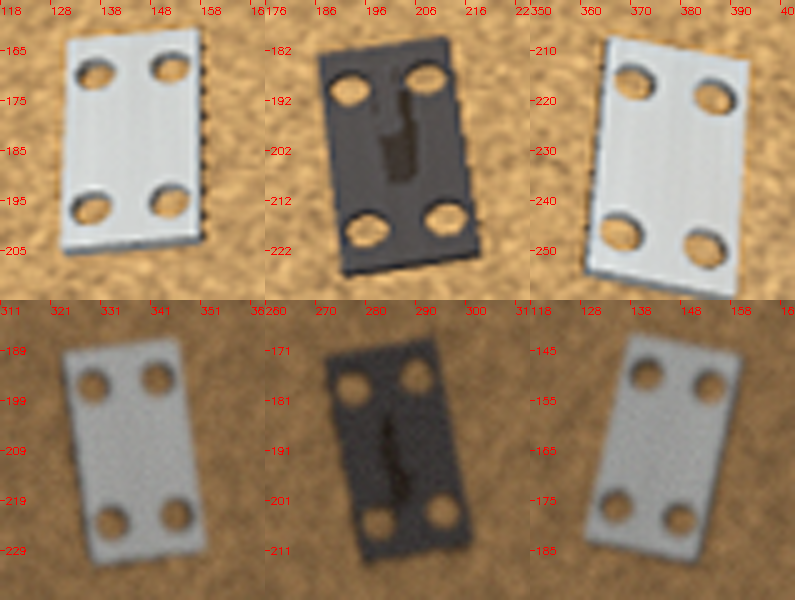

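```bash
cat >> h.py <<'E'
def plate(sc,tc,ret=False):
    P=np.array([tri(a,b)[0] for a,b in zip(sc,[tc[3],tc[2],tc[1],tc[0]])])
    c=P.mean(0);ax=P[2:].mean(0)-P[:2].mean(0)
    print("c",c.round(1),"yaw",np.arctan2(ax[1],ax[0]).round(3),"len",np.linalg.norm(ax[:2]).round(1))
def go(x,y,z,yaw=None):
    s=ctrl.get_state();p=s["tool_pos"];o=s["orientation"];q=o[2]
    from scipy.spatial.transform import Rotation as R
    M=R.from_euler("xyz",o);t=M.inv().apply(np.array([x,y,z])-p)
    yaw=q if yaw is None else yaw
    dy=(yaw-q+np.pi)%(2*np.pi)-np.pi
    w=(M.inv()*R.from_euler("xyz",[np.pi,0,yaw])).as_rotvec()
    print("shift",t.round(1),"rot",w.round(3),"now",p.round(1),"rpy",o.round(3),"q",s["joint_positions"].round(2),"F",s["force"].round(1),"w",round(s["width"],1),"g",round(s["grasp_force"],1),"t",round(s["time_s"],2))
E
python3 - <<'E'
from h import *
f=lambda p,x,y:np.array([x+(p[0]+.5)/5-.5,y+(p[1]+.5)/5-.5])
g=lambda L,x,y:[f(p,x,y) for p in L]
plate(g([(95,74),(170,68),(91,208),(170,201)],118,155),g([(93,86),(158,79),(111,223),(177,215)],311,179))
plate(g([(85,90),(161,79),(102,230),(181,219)],176,172),g([(88,88),(152,77),(114,224),(178,212)],260,161))
plate(g([(104,83),(184,97),(91,232),(175,249)],350,200),g([(117,74),(179,87),(86,207),(150,220)],118,135))
go(484.5,205,150,1.742)
go(484.5,205,150,-1.4)
E
```

```text
c [ 494.3 -337.8    8.7] yaw 0.132 len 84.0
c [ 549.2 -181.4    3.5] yaw 0.191 len 85.0
c [628.  255.8  10.1] yaw -0.195 len 84.1
shift [ 526.1 -623.7   92.4] rot [-1.00e-03 -1.00e-03 -1.34e+00] now [ 244.2 -574.8  241.6] rpy [-3.14   0.     0.402] q [ 1.07  0.44  0.03  1.57 -0.01  1.13 -0.08] F [-0.1  0.1  0.3] w 85.2 g 0.0 t 0.1
shift [ 526.1 -623.7   92.4] rot [-1.000e-03  1.000e-03  1.802e+00] now [ 244.2 -574.8  241.6] rpy [-3.14   0.     0.402] q [ 1.07  0.44  0.03  1.57 -0.01  1.13 -0.08] F [-0.1  0.1  0.3] w 85.2 g 0.0 t 0.1
```

```bash
R='[[[175,-208,0],[0,0,0],0.5],[[175,-208,0],[0,0,0],0.5]]'
python3 -m inch '[[[30,-35,0],[0,0,0],0.5],[[60,-70,0],[0,0,0],0.5],[[85,-100,0],[0,0,0],0.5],[[110,-130,0],[0,0,0],0.5],[[135,-160,0],[0,0,0],0.5],[[160,-190,0],[0,0,0],0.5],[[185,-220,0],[0,0,0],0.5],[[200,-237,0],[0,0,0],0.5]]'
python3 -c "
from h import *
go(484.5,205,150,1.742);go(484.5,205,150,-1.4)"
```

```text
time_s: 0.77
tool_pos: [336.4, -274.6, 242.2]
orientation: [-3.14, -0.0, 0.405]
force: [-0.3, -0.3, -0.1]
width: 42.8
grasp_force: 0.0
shift [ 325.2 -382.3   92.7] rot [-1.000e-03 -1.000e-03 -1.337e+00] now [ 336.4 -274.6  242.2] rpy [-3.14  -0.     0.405] q [ 0.69  0.13 -0.14  2.    0.02  1.01 -0.63] F [-0.3 -0.3 -0.1] w 42.8 g 0.0 t 0.77
shift [ 325.2 -382.3   92.7] rot [-1.000e-03  1.000e-03  1.805e+00] now [ 336.4 -274.6  242.2] rpy [-3.14  -0.     0.405] q [ 0.69  0.13 -0.14  2.    0.02  1.01 -0.63] F [-0.3 -0.3 -0.1] w 42.8 g 0.0 t 0.77
```

```bash

python3 -m inch '[[[25,-30,0],[0,0,-0.1],0.5],[[50,-60,0],[0,0,-0.2],0.5],[[75,-90,0],[0,0,-0.3],0.5],[[100,-120,0],[0,0,-0.4],0.5],[[125,-150,0],[0,0,-0.5],0.5],[[150,-180,0],[0,0,-0.6],0.5],[[175,-207,0],[0,0,-0.7],0.5],[[185,-217,0],[0,0,-0.75],0.5]]'
python3 -c "
from h import *
go(484.5,205,150,1.742)"
```

```text
time_s: 1.43
tool_pos: [422.1, -1.8, 242.6]
orientation: [3.141, -0.002, 1.163]
force: [1.2, -0.2, -0.6]
width: 42.6
grasp_force: 0.0
shift [214.4 -24.9  93. ] rot [ 0.001 -0.002 -0.579] now [422.1  -1.8 242.6] rpy [ 3.141e+00 -2.000e-03  1.163e+00] q [ 0.31  0.14 -0.48  2.    0.07  1.01 -0.61] F [ 1.2 -0.2 -0.6] w 42.6 g 0.0 t 1.43
```

```bash

python3 -m inch '[[[35,-4,0],[0,0,-0.1],0.5],[[70,-8,15],[0,0,-0.2],0.5],[[105,-12,40],[0,0,-0.3],0.5],[[140,-16,70],[0,0,-0.4],0.5],[[175,-20,100],[0,0,-0.5],0.5],[[205,-24,125],[0,0,-0.579],0.5],[[214.4,-24.9,132],[0,0,-0.579],0.5],[[214.4,-24.9,132],[0,0,-0.579],0.5]]'
python3 -c "
from h import *
go(484.5,205,32,1.742)
S=viewer.get_image('scene');T=viewer.get_image('top')
tiles([('scene',S,310,130),('top',T,110,186)],'pics/d1.png')
print(proj('top',[484.5,205,72]),proj('scene',[484.5,205,72]))"
```

```text
time_s: 2.1
tool_pos: [484.5, 202.3, 107.2]
orientation: [-3.137, -0.002, 1.735]
force: [0.6, -0.1, 0.3]
width: 42.7
grasp_force: 0.0
shift [ 2.6  0.8 75.2] rot [-0.004 -0.002 -0.007] now [484.5 202.3 107.2] rpy [-3.137e+00 -2.000e-03  1.735e+00] q [-0.07  0.5  -0.58  1.93  0.37  0.82 -0.68] F [ 0.6 -0.1  0.3] w 42.7 g 0.0 t 2.1
[[155.13338816 209.98779045]] [[356.06517015 169.28604246]]
```

View pics/d1.png

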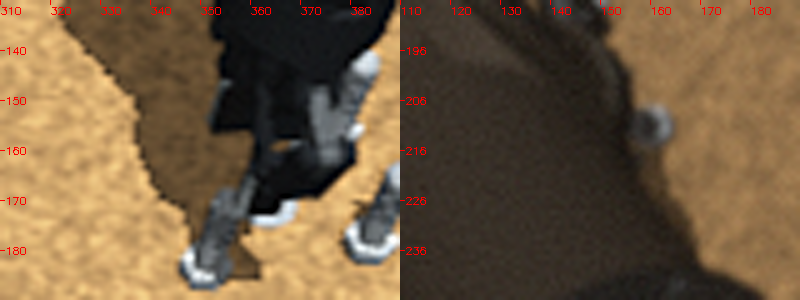

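```bash

python3 -m inch '[[[2.6,0.8,15],[0,0,0],0.5],[[2.6,0.8,35],[0,0,0],0.5],[[2.6,0.8,55],[0,0,0],0.5],[[2.6,0.8,70],[0,0,0],0.5],[[2.6,0.8,77],[0,0,0],0.5],[[2.6,0.8,77],[0,0,0],0.5]]'
python3 -c "
from h import *
S=viewer.get_image('scene');T=viewer.get_image('top')
tiles([('scene',S,310,130),('top',T,110,186)],'pics/d2.png')"
```

```text
time_s: 2.7
tool_pos: [485.9, 199.9, 32.9]
orientation: [-3.14, 0.001, 1.729]
force: [-0.2, 0.2, 0.1]
width: 42.9
grasp_force: 0.0
```

View pics/d2.png

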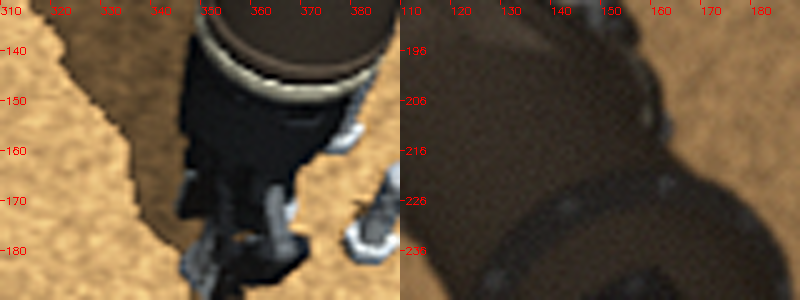

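```bash

python3 -c "
from h import *
go(484.5,205,32,1.742)
for z in (22,33,41): print(proj('scene',[485.9,199.9,z]),proj('scene',[484.5,205,z]))"
```

```text
shift [ 4.1 -1.6  2.3] rot [ 0.001  0.    -0.012] now [486.7 201.2  34.3] rpy [3.141 0.    1.73 ] q [-0.13  0.61 -0.5   1.99  0.46  0.66 -0.77] F [0.2 0.6 0.5] w 42.1 g 0.0 t 2.8
[[350.04186844 180.56882125]] [[351.95356084 180.15586921]]
[[350.90362331 178.25129694]] [[352.83096704 177.83627785]]
[[351.53958031 176.54101266]] [[353.47846857 176.12448353]]
```

```bash

python3 -c "
from h import *
S=viewer.get_image('scene')
from math import *
c=np.array([486.7,201.2]);u=np.array([sin(1.73),-cos(1.73)]);v=np.array([cos(1.73),sin(1.73)])
D=[]
for s in(1,-1):
  for z in(23,61):
    D.append(np.array([np.r_[c+u*s*21+v*11,z],np.r_[c+u*s*35+v*11,z],np.r_[c+u*s*35-v*11,z],np.r_[c+u*s*21-v*11,z]]))
a=np.linspace(0,6.28,20)
for z in(12,72):D.append(np.c_[484.5+8*np.cos(a),205+8*np.sin(a),0*a+z])
tiles([('scene',S,320,140)],'pics/d3.png',s=10,w=80,h=60,draw=D,nc=1)"
```

```text
(no output)
```

View pics/d3.png

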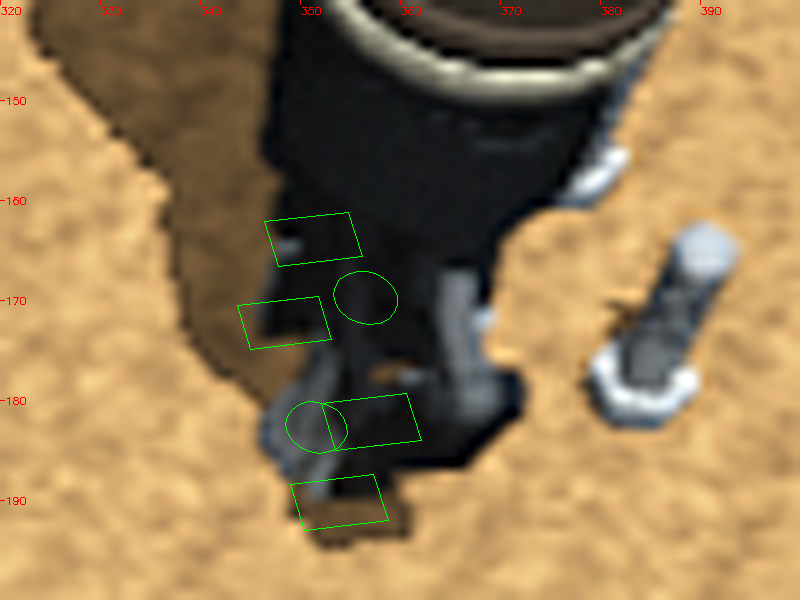

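```bash

python3 -c "
from h import *
from math import *
c=np.array([244.2,-574.8]);u=np.array([sin(.402),-cos(.402)])
for z in (231,244):
  for s in(1,-1): print(z,s,(proj('scene',np.r_[c+u*s*44,z])/.64).round(),(proj('top',np.r_[c+u*s*44,z])/.64).round())
"
```

```text
231 1 [[42. 80.]] [[732. 468.]]
231 -1 [[98. 66.]] [[682. 490.]]
244 1 [[38. 73.]] [[737. 470.]]
244 -1 [[95. 59.]] [[686. 492.]]
```

```bash

python3 -m inch '[[[4.1,-1.6,5],[0,0,0],0.5],[[4.1,-1.6,5],[0,0,0],0.5],[[4.1,-1.6,5],[0,0,0],0.6],[[4.1,-1.6,5],[0,0,0],0.6],[[4.1,-1.6,5],[0,0,0],0.65]]' 20
python3 -c "
from h import *
go(484.5,205,28,1.742)
S=viewer.get_image('scene')
tiles([('scene',S,325,150)],'pics/d4.png',s=10,w=60,h=50,nc=1)"
```

```text
time_s: 3.27
tool_pos: [484.0, 205.6, 28.5]
orientation: [3.141, 0.0, 1.731]
force: [-0.4, -0.4, -0.2]
width: 29.5
grasp_force: 0.0
shift [-0.7  0.4  0.5] rot [ 0.     0.    -0.011] now [484.  205.6  28.5] rpy [3.141 0.    1.731] q [-0.14  0.61 -0.5   1.99  0.47  0.65 -0.78] F [-0.4 -0.4 -0.2] w 29.5 g 0.0 t 3.27
```

View pics/d4.png

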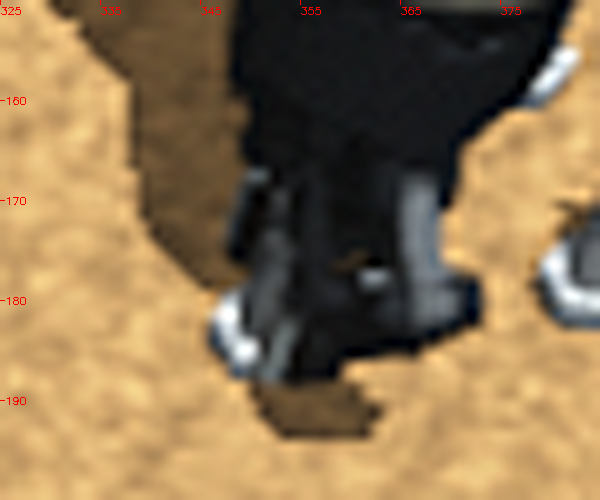

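```bash

python3 -m inch '[[[0,0,0],[0,0,0],0.72],[[0,0,0],[0,0,0],0.78],[[0,0,0],[0,0,0],0.82],[[0,0,0],[0,0,0],0.86],[[0,0,0],[0,0,0],0.9],[[0,0,0],[0,0,0],0.95]]' 25
python3 -m inch '[[[0,0,0],[0,0,0],1],[[0,0,0],[0,0,0],1],[[0,0,0],[0,0,0],1],[[0,0,-10],[0,0,0],1],[[0,0,-20],[0,0,0],1],[[0,0,-20],[0,0,0],1]]' 60

```

```text
time_s: 3.82
tool_pos: [483.9, 205.6, 28.4]
orientation: [3.142, 0.0, 1.731]
force: [0.0, 0.6, 2.2]
width: 15.3
grasp_force: 24.3
time_s: 4.32
tool_pos: [484.8, 206.3, 50.3]
orientation: [3.139, -0.001, 1.731]
force: [0.4, -0.3, -1.4]
width: 14.7
grasp_force: 58.4
```

```bash
python3 -c "
from h import *
go(601.1,46.6,105,1.742)"
```

```text
shift [-176.2   89.5  -54.6] rot [ 0.002 -0.001 -0.011] now [484.8 206.3  50.3] rpy [ 3.139e+00 -1.000e-03  1.731e+00] q [-0.12  0.58 -0.52  1.98  0.44  0.69 -0.76] F [ 0.4 -0.3 -1.4] w 14.7 g 58.4 t 4.32
```

```bash

python3 -m inch '[[[0,0,-25],[0,0,0],1],[[-10,5,-50],[0,0,-0.011],1],[[-40,20,-55],[0,0,-0.011],1],[[-75,38,-55],[0,0,-0.011],1],[[-110,56,-55],[0,0,-0.011],1],[[-145,74,-55],[0,0,-0.011],1],[[-165,84,-55],[0,0,-0.011],1],[[-176.2,89.5,-55],[0,0,-0.011],1]]'
python3 -m inch '[[[0,0,0],[0,0,0],1],[[0,0,0],[0,0,0],1],[[0,0,0],[0,0,0],1]]'
python3 -c "
from h import *
go(601.1,46.6,75,1.742)
S=viewer.get_image('scene');T=viewer.get_image('top')
a=np.linspace(0,6.28,20)
D=[np.c_[X+11*np.cos(a),Y+11*np.sin(a),0*a+40] for X,Y in[(601.1,46.6),(607.9,7.1),(518.3,32.2),(525.1,-7.1)]]+[np.c_[601.1+12*np.cos(a),46.6+12*np.sin(a),0*a+77]]
tiles([('scene',S,245,160),('top',T,185,156)],'pics/d5.png',s=8,w=50,h=70,draw=D)"
```

```text
time_s: 4.98
tool_pos: [602.2, 41.4, 103.2]
orientation: [3.141, 0.002, 1.737]
force: [-0.5, -0.0, -1.2]
width: 14.5
grasp_force: 58.6
time_s: 5.23
tool_pos: [599.3, 48.1, 103.4]
orientation: [-3.141, -0.001, 1.744]
force: [-0.0, 0.3, -1.2]
width: 14.3
grasp_force: 58.6
shift [-1.8  1.5 28.4] rot [-0.    -0.001  0.002] now [599.3  48.1 103.4] rpy [-3.141e+00 -1.000e-03  1.744e+00] q [ 0.2   0.61 -0.55  1.75  0.39  0.9  -0.34] F [-0.   0.3 -1.2] w 14.3 g 58.6 t 5.23
```

View pics/d5.png

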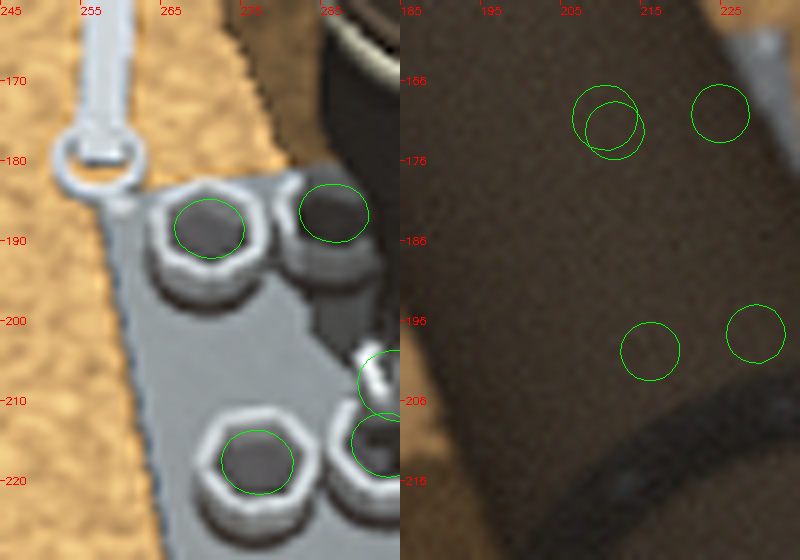

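```bash

python3 -m inch '[[[-1.8,1.5,10],[0,0,0],1],[[-1.8,1.5,25],[0,0,0],1],[[-1.8,1.5,30],[0,0,0],1],[[-1.8,1.5,33],[0,0,0],1],[[-1.8,1.5,36],[0,0,0],1],[[-1.8,1.5,39],[0,0,0],1],[[-1.8,1.5,40],[0,0,0],1],[[-1.8,1.5,40],[0,0,0],1]]'
```

```text
time_s: 6.0
tool_pos: [601.9, 45.8, 65.0]
orientation: [3.141, -0.0, 1.743]
force: [-7.3, 1.9, 15.7]
width: 14.7
grasp_force: 60.4
```

```bash

python3 -m inch '[[[0.5,-0.5,1],[0,0,0.04],1],[[0.5,-0.5,1],[0,0,0.08],1],[[0.5,-0.5,1],[0,0,0.12],1],[[0.5,-0.5,1],[0,0,0.16],1],[[0.5,-0.5,1],[0,0,0.20],1],[[0.5,-0.5,1],[0,0,0.24],1],[[0.5,-0.5,1],[0,0,0.26],1],[[0.5,-0.5,1],[0,0,0.26],1]]'
python3 -m inch '[[[0,0,0],[0,0,0.04],1],[[0,0,0],[0,0,0.08],1],[[0,0,0],[0,0,0.12],1],[[0,0,0],[0,0,0.16],1],[[0,0,0],[0,0,0.20],1],[[0,0,0],[0,0,0.24],1],[[0,0,0],[0,0,0.26],1],[[0,0,0],[0,0,0.26],1]]'
```

```text
time_s: 6.67
tool_pos: [603.0, 47.2, 65.0]
orientation: [3.137, -0.002, 1.482]
force: [-4.6, 4.3, 16.4]
width: 14.7
grasp_force: 60.1
time_s: 7.33
tool_pos: [603.4, 47.6, 65.0]
orientation: [3.138, -0.004, 1.222]
force: [-3.1, 4.7, 15.1]
width: 14.6
grasp_force: 60.0
```

```bash

python3 -m inch '[[[0,-1.5,0],[0,0,0.0],1],[[0,-1.5,0],[0,0,0.05],1],[[0,-1.5,0],[0,0,0.1],1],[[0,-1.5,0],[0,0,0.14],1],[[0,-1.5,0],[0,0,0.18],1],[[0,-1.5,0],[0,0,0.22],1],[[0,-1.5,0],[0,0,0.26],1],[[0,-1.5,0],[0,0,0.26],1]]'
python3 -m inch '[[[0,0,0],[0,0,0.04],1],[[0,0,0],[0,0,0.08],1],[[0,0,0],[0,0,0.12],1],[[0,0,0],[0,0,0.16],1],[[0,0,0],[0,0,0.20],1],[[0,0,0],[0,0,0.24],1],[[0,0,0],[0,0,0.26],1],[[0,0,0],[0,0,0.26],1]]'
```

```text
time_s: 8.0
tool_pos: [601.0, 46.2, 63.0]
orientation: [3.14, -0.002, 0.961]
force: [0.4, 1.5, -0.9]
width: 14.9
grasp_force: 58.5
time_s: 8.67
tool_pos: [601.7, 46.5, 63.1]
orientation: [3.14, -0.004, 0.703]
force: [4.2, 3.7, -2.0]
width: 14.7
grasp_force: 58.5
```

```bash

python3 -m inch '[[[0,0,0],[0,0,-0.1],1],[[0,0,0],[0,0,-0.2],1],[[0,0,2],[0,0,-0.2],1],[[0,0,4],[0,0,-0.2],1],[[0,0,6],[0,0,-0.2],1],[[0,0,8],[0,0,-0.2],1],[[0,0,9],[0,0,-0.2],1],[[0,0,9],[0,0,-0.2],1]]'
```

```text
time_s: 9.33
tool_pos: [601.1, 46.5, 54.4]
orientation: [3.14, -0.002, 0.899]
force: [0.2, 4.0, 9.5]
width: 14.6
grasp_force: 60.1
```

```bash

python3 -m inch '[[[0,0,1],[0,0,0],1],[[0,0,1],[0,0,0],1],[[0,0,0],[0,0,0],0.7],[[0,0,0],[0,0,0],0.6],[[0,0,0],[0,0,0],0.6],[[0,0,-8],[0,0,0],0.6],[[0,0,-30],[0,0,0],0.6],[[0,0,-55],[0,0,0],0.6]]'
python3 -m inch '[[[0,0,-20],[0,0,0],0.5],[[0,0,-25],[0,0,0],0.5],[[0,0,-25],[0,0,0],0.5]]'
python3 -c "
from h import *
go(466.4,294.1,110,2.24)
S=viewer.get_image('scene')
tiles([('scene',S,250,160)],'pics/d6.png',s=8,w=80,h=70)"
```

```text
time_s: 10.0
tool_pos: [598.6, 44.7, 107.6]
orientation: [-3.139, 0.003, 0.901]
force: [-0.4, -0.5, -0.6]
width: 34.2
grasp_force: 0.0
time_s: 10.25
tool_pos: [601.0, 45.2, 135.2]
orientation: [3.139, -0.002, 0.901]
force: [-0.1, 0.3, 0.1]
width: 42.4
grasp_force: 0.0
shift [ 111.4 -260.2   24.8] rot [ 0.003 -0.    -1.339] now [601.   45.2 135.2] rpy [ 3.139e+00 -2.000e-03  9.010e-01] q [ 0.06  0.53 -0.33  1.73  0.21  0.91 -1.02] F [-0.1  0.3  0.1] w 42.4 g 0.0 t 10.25
```

```bash

python3 -m inch '[[[14,-33,0],[0,0,-0.12],0.5],[[28,-66,0],[0,0,-0.24],0.5],[[42,-99,0],[0,0,-0.36],0.5],[[56,-132,0],[0,0,-0.48],0.5],[[70,-165,0],[0,0,-0.6],0.5],[[84,-198,0],[0,0,-0.72],0.5],[[98,-230,0],[0,0,-0.84],0.5],[[107,-250,0],[0,0,-0.95],0.5]]'
python3 -m inch '[[[0,0,0],[0,0,-0.12],0.5],[[0,0,0],[0,0,-0.24],0.5],[[0,0,0],[0,0,-0.36],0.5],[[0,0,0],[0,0,-0.38],0.5],[[0,0,0],[0,0,-0.38],0.5],[[0,0,0],[0,0,-0.38],0.5]]'
python3 -c "
from h import *
go(466.4,294.1,28,2.24)"
```

```text
time_s: 10.97
tool_pos: [467.1, 287.3, 132.2]
orientation: [-3.139, -0.001, 1.861]
force: [0.3, 0.5, -0.3]
width: 42.4
grasp_force: 0.0
time_s: 11.47
tool_pos: [470.1, 283.8, 132.5]
orientation: [-3.14, -0.0, 2.228]
force: [0.5, 1.0, 0.6]
width: 42.7
grasp_force: 0.0
shift [ 10.3   3.5 104.5] rot [-0.001 -0.    -0.012] now [470.1 283.8 132.5] rpy [-3.14  -0.     2.228] q [-0.14  0.53 -0.7   1.84  0.42  0.92 -0.38] F [0.5 1.  0.6] w 42.7 g 0.0 t 11.47
```

```bash

python3 -m inch '[[[10.3,3.5,5],[0,0,0],0.5],[[10.3,3.5,20],[0,0,0],0.5],[[10.3,3.5,30],[0,0,0],0.5],[[10.3,3.5,30],[0,0,0],0.5],[[10.3,3.5,60],[0,0,0],0.5],[[10.3,3.5,85],[0,0,0],0.5],[[10.3,3.5,98],[0,0,0],0.5],[[10.3,3.5,100],[0,0,0],0.5]]'
python3 -m inch '[[[0,0,0],[0,0,0],0.5],[[0,0,2],[0,0,0],0.5],[[0,0,4],[0,0,0],0.5],[[0,0,4],[0,0,0],0.5]]'
python3 -c "
from h import *
go(466.4,294.1,28,2.24)"
```

```text
time_s: 12.13
tool_pos: [465.6, 293.5, 31.1]
orientation: [-3.137, 0.0, 2.231]
force: [-0.1, -0.0, 0.5]
width: 42.8
grasp_force: 0.0
time_s: 12.47
tool_pos: [467.3, 294.9, 30.1]
orientation: [3.14, 0.0, 2.231]
force: [0.4, -0.4, 0.8]
width: 42.5
grasp_force: 0.0
shift [-0.1 -1.2  2.1] rot [ 0.001  0.    -0.009] now [467.3 294.9  30.1] rpy [3.14  0.    2.231] q [-0.24  0.67 -0.6   1.92  0.56  0.73 -0.51] F [ 0.4 -0.4  0.8] w 42.5 g 0.0 t 12.47
```

Position is good; close, lift.

```bash

python3 -m inch '[[[0,-1,2],[0,0,0],0.6],[[0,-1,2],[0,0,0],0.68],[[0,-1,2],[0,0,0],0.74],[[0,-1,2],[0,0,0],0.8],[[0,-1,2],[0,0,0],0.84],[[0,-1,2],[0,0,0],0.88],[[0,-1,2],[0,0,0],0.92],[[0,-1,2],[0,0,0],0.96]]' 25
python3 -m inch '[[[0,0,0],[0,0,0],1],[[0,0,0],[0,0,0],1],[[0,0,0],[0,0,0],1]]' 60
python3 -m inch '[[[0,0,-15],[0,0,0],1],[[0,0,-40],[0,0,0],1],[[0,0,-65],[0,0,0],1],[[0,0,-80],[0,0,0],1],[[0,0,-80],[0,0,0],1],[[0,0,-80],[0,0,0],1]]'
python3 -c "
from h import *
go(525.1,-7.1,105,2.24)"
```

```text
time_s: 13.13
tool_pos: [466.1, 294.0, 27.5]
orientation: [3.141, 0.0, 2.232]
force: [-0.6, -0.5, 4.2]
width: 15.3
grasp_force: 24.5
time_s: 13.38
tool_pos: [466.1, 294.0, 27.6]
orientation: [3.141, 0.0, 2.232]
force: [-1.5, -1.4, 7.0]
width: 14.7
grasp_force: 58.3
time_s: 13.88
tool_pos: [466.4, 294.1, 107.6]
orientation: [3.14, 0.0, 2.231]
force: [-0.2, -0.4, -1.6]
width: 14.5
grasp_force: 58.5
shift [-273.8 -138.5    2.5] rot [ 0.001  0.    -0.009] now [466.4 294.1 107.6] rpy [3.14  0.    2.231] q [-0.18  0.57 -0.68  1.86  0.46  0.87 -0.42] F [-0.2 -0.4 -1.6] w 14.5 g 58.5 t 13.88
```

```bash

python3 -m inch '[[[-34,-17,0],[0,0,0],1],[[-70,-35,0],[0,0,0],1],[[-106,-54,0],[0,0,0],1],[[-142,-72,0],[0,0,0],1],[[-178,-90,0],[0,0,0],1],[[-214,-108,0],[0,0,0],1],[[-245,-124,0],[0,0,0],1],[[-262,-132,0],[0,0,0],1]]'
python3 -m inch '[[[-8,-4,0],[0,0,0],1],[[-11.8,-6.5,0],[0,0,0],1],[[-11.8,-6.5,0],[0,0,0],1],[[-11.8,-6.5,0],[0,0,0],1],[[-11.8,-6.5,0],[0,0,0],1]]'
python3 -c "
from h import *
go(525.1,-7.1,62.5,2.24)"
```

```text
time_s: 14.55
tool_pos: [522.0, 0.3, 105.4]
orientation: [-3.138, 0.0, 2.227]
force: [-0.1, 0.6, -0.8]
width: 14.6
grasp_force: 58.6
time_s: 14.97
tool_pos: [524.5, -5.1, 107.2]
orientation: [3.141, -0.001, 2.234]
force: [-0.6, -0.2, -2.0]
width: 14.4
grasp_force: 58.6
shift [-2.  -0.7 44.7] rot [ 0.    -0.001 -0.006] now [524.5  -5.1 107.2] rpy [ 3.141e+00 -1.000e-03  2.234e+00] q [ 0.41  0.53 -0.68  1.93  0.44  0.84  0.15] F [-0.6 -0.2 -2. ] w 14.4 g 58.6 t 14.97
```

```bash

python3 -m inch '[[[-2,-0.7,12],[0,0,0],1],[[-2,-0.7,25],[0,0,0],1],[[-2,-0.7,33],[0,0,0],1],[[-2,-0.7,38],[0,0,0],1],[[-2,-0.7,41],[0,0,0],1],[[-2,-0.7,43],[0,0,0],1],[[-2,-0.7,44.5],[0,0,0],1],[[-2,-0.7,44.5],[0,0,0],1]]'
python3 -m inch '[[[0,0,0],[0,0,0.04],1],[[0,0,0],[0,0,0.08],1],[[0,0,0],[0,0,0.12],1],[[0,0,0],[0,0,0.16],1],[[0,0,0],[0,0,0.20],1],[[0,0,0],[0,0,0.22],1],[[0,0,0],[0,0,0.22],1]]'
python3 -c "
from h import *
go(525.1,-7.1,62.5)"
```

```text
time_s: 15.63
tool_pos: [525.4, -8.6, 63.5]
orientation: [3.141, 0.0, 2.232]
force: [-4.4, 1.0, 5.9]
width: 14.8
grasp_force: 59.5
time_s: 16.22
tool_pos: [525.4, -8.6, 63.0]
orientation: [3.141, -0.0, 2.012]
force: [-1.3, 1.9, -0.3]
width: 14.6
grasp_force: 58.6
shift [1.5 0.4 0.6] rot [ 0. -0. -0.] now [525.4  -8.6  63. ] rpy [ 3.141 -0.     2.012] q [ 0.34  0.57 -0.58  1.97  0.46  0.73 -0.08] F [-1.3  1.9 -0.3] w 14.6 g 58.6 t 16.22
```

```bash

python3 -m inch '[[[1,0,1],[0,0,0],1],[[1,0,2],[0,0,0],1],[[1,0,3],[0,0,0],1],[[1,0,3],[0,0,0],1]]'
```

```text
time_s: 16.55
tool_pos: [525.0, -8.6, 59.6]
orientation: [-3.141, 0.0, 2.012]
force: [0.2, -0.3, -1.3]
width: 14.4
grasp_force: 58.6
```

```bash

python3 -m inch '[[[0,0,2],[0,0,0],1],[[0,0,4],[0,0,0],1],[[0,0,5],[0,0,0],1],[[0,0,6],[0,0,0],1],[[0,0,7],[0,0,0],1],[[0,0,7],[0,0,0],1]]'

```

```text
time_s: 17.05
tool_pos: [525.0, -8.3, 53.5]
orientation: [-3.141, 0.001, 2.012]
force: [-2.9, 0.6, 10.3]
width: 14.8
grasp_force: 60.0
```

```bash

python3 -m inch '[[[0,0,-1],[0,0,0],0.7],[[0,0,-1],[0,0,0],0.6],[[0,0,-1],[0,0,0],0.6],[[0,0,-10],[0,0,0],0.6],[[0,0,-35],[0,0,0],0.6],[[0,0,-65],[0,0,0],0.6],[[0,0,-80],[0,0,0],0.6],[[0,0,-80],[0,0,0],0.6]]'
python3 -m inch '[[[0,0,0],[0,0,0],0.5],[[0,0,0],[0,0,0],0.5]]'
python3 -c "
from h import *
go(395.5,284.5,120,2.24)"
```

```text
time_s: 17.72
tool_pos: [527.1, -7.7, 136.7]
orientation: [3.136, 0.002, 2.012]
force: [0.6, 0.5, -0.9]
width: 34.3
grasp_force: 0.0
time_s: 17.88
tool_pos: [524.6, -8.5, 132.5]
orientation: [-3.141, -0.0, 2.012]
force: [-0.5, -0.2, 0.3]
width: 42.5
grasp_force: 0.0
shift [320.1   8.3  12.5] rot [-0.001 -0.    -0.228] now [524.6  -8.5 132.5] rpy [-3.141 -0.     2.012] q [ 0.39  0.48 -0.64  1.91  0.37  0.87  0.  ] F [-0.5 -0.2  0.3] w 42.5 g 0.0 t 17.88
```

```bash

python3 -m inch '[[[36,1,0],[0,0,-0.03],0.5],[[74,2,0],[0,0,-0.06],0.5],[[112,3,0],[0,0,-0.09],0.5],[[150,4,0],[0,0,-0.12],0.5],[[188,5,0],[0,0,-0.15],0.5],[[226,6,0],[0,0,-0.18],0.5],[[264,7,0],[0,0,-0.21],0.5],[[295,8,0],[0,0,-0.228],0.5]]'
python3 -m inch '[[[10,0,0],[0,0,0],0.5],[[20,0,0],[0,0,0],0.5],[[25,0,0],[0,0,0],0.5],[[25,0,0],[0,0,0],0.5],[[25,0,0],[0,0,0],0.5],[[25,0,0],[0,0,0],0.5]]'
python3 -c "
from h import *
go(395.5,284.5,28,2.24)"
```

```text
time_s: 18.55
tool_pos: [404.2, 264.0, 132.0]
orientation: [-3.14, -0.001, 2.243]
force: [0.0, 1.3, -0.0]
width: 42.5
grasp_force: 0.0
time_s: 19.05
tool_pos: [391.6, 280.1, 132.5]
orientation: [-3.141, 0.001, 2.237]
force: [-0.0, -0.6, 0.1]
width: 43.0
grasp_force: 0.0
shift [  1.1   5.9 104.5] rot [-0.001  0.001 -0.003] now [391.6 280.1 132.5] rpy [-3.141e+00  1.000e-03  2.237e+00] q [-0.15  0.45 -0.75  2.    0.4   0.85 -0.47] F [-0.  -0.6  0.1] w 43.0 g 0.0 t 19.05
```

```bash

python3 -m inch '[[[1,6,5],[0,0,0],0.5],[[1,6,20],[0,0,0],0.5],[[1,6,30],[0,0,0],0.5],[[1,6,30],[0,0,0],0.5],[[1,6,60],[0,0,0],0.5],[[1,6,85],[0,0,0],0.5],[[1,6,98],[0,0,0],0.5],[[1,6,102],[0,0,0],0.5]]'
python3 -m inch '[[[0,0,0],[0,0,0],0.5],[[0,0,2],[0,0,0],0.5],[[0,0,2],[0,0,0],0.5],[[0,0,2],[0,0,0],0.5]]'
python3 -c "
from h import *
go(395.5,284.5,28,2.24)"
```

```text
time_s: 19.72
tool_pos: [394.1, 284.9, 28.9]
orientation: [-3.138, 0.0, 2.24]
force: [-0.2, -0.4, 0.0]
width: 42.3
grasp_force: 0.0
time_s: 20.05
tool_pos: [395.5, 286.4, 29.7]
orientation: [3.14, 0.0, 2.239]
force: [-0.2, 0.0, -0.2]
width: 42.8
grasp_force: 0.0
shift [-1.5 -1.1  1.7] rot [ 0.001  0.    -0.001] now [395.5 286.4  29.7] rpy [3.14  0.    2.239] q [-0.27  0.6  -0.62  2.07  0.58  0.64 -0.63] F [-0.2  0.  -0.2] w 42.8 g 0.0 t 20.05
```

```bash

python3 -m inch '[[[-1.5,-1,1.5],[0,0,0],0.6],[[-1.5,-1,1.5],[0,0,0],0.68],[[-1.5,-1,1.5],[0,0,0],0.74],[[-1.5,-1,1.5],[0,0,0],0.8],[[-1.5,-1,1.5],[0,0,0],0.84],[[-1.5,-1,1.5],[0,0,0],0.88],[[-1.5,-1,1.5],[0,0,0],0.92],[[-1.5,-1,1.5],[0,0,0],0.96]]' 25
python3 -m inch '[[[0,0,0],[0,0,0],1],[[0,0,0],[0,0,0],1],[[0,0,0],[0,0,0],1]]' 60
python3 -m inch '[[[0,0,-15],[0,0,0],1],[[0,0,-40],[0,0,0],1],[[0,0,-70],[0,0,0],1],[[0,0,-100],[0,0,0],1],[[0,0,-117],[0,0,0],1],[[0,0,-120],[0,0,0],1],[[0,0,-120],[0,0,0],1],[[0,0,-120],[0,0,0],1]]'
python3 -c "
from h import *
go(607.9,7.1,150,2.24)"
```

```text
time_s: 20.72
tool_pos: [395.1, 284.2, 27.5]
orientation: [3.142, 0.0, 2.24]
force: [-0.9, -0.6, 6.0]
width: 15.6
grasp_force: 24.5
time_s: 20.97
tool_pos: [395.2, 284.2, 27.5]
orientation: [3.141, 0.0, 2.24]
force: [-1.0, -1.7, 6.3]
width: 14.6
grasp_force: 58.3
time_s: 21.63
tool_pos: [394.9, 283.7, 146.5]
orientation: [-3.141, 0.0, 2.239]
force: [0.4, -0.9, -2.4]
width: 14.4
grasp_force: 58.5
shift [-349.1   -4.3   -3.4] rot [-0.001  0.    -0.001] now [394.9 283.7 146.5] rpy [-3.141  0.     2.239] q [-0.14  0.44 -0.77  1.97  0.39  0.88 -0.45] F [ 0.4 -0.9 -2.4] w 14.4 g 58.5 t 21.63
```

```bash

python3 -m inch '[[[-35,0,0],[0,0,0],1],[[-73,-1,0],[0,0,0],1],[[-111,-1,0],[0,0,0],1],[[-149,-2,0],[0,0,0],1],[[-187,-2,0],[0,0,0],1],[[-225,-3,0],[0,0,0],1],[[-263,-3,0],[0,0,0],1],[[-295,-4,0],[0,0,0],1]]'
python3 -m inch '[[[-20,0,0],[0,0,0],1],[[-40,0,0],[0,0,0],1],[[-54,0,0],[0,0,0],1],[[-54,0,0],[0,0,0],1],[[-54,0,0],[0,0,0],1],[[-54,0,0],[0,0,0],1],[[-54,0,0],[0,0,0],1]]'
python3 -c "
from h import *
go(607.9,7.1,62.5,2.24)"
```

```text
time_s: 22.3
tool_pos: [575.4, 47.2, 145.1]
orientation: [-3.139, -0.001, 2.238]
force: [0.0, -0.0, -1.2]
width: 14.7
grasp_force: 58.5
time_s: 22.88
tool_pos: [607.5, 9.7, 147.1]
orientation: [-3.141, -0.001, 2.242]
force: [-0.6, -0.3, -1.7]
width: 14.7
grasp_force: 58.5
shift [-2.3 -1.2 84.6] rot [-0.    -0.001  0.002] now [607.5   9.7 147.1] rpy [-3.141e+00 -1.000e-03  2.242e+00] q [ 0.35  0.6  -0.68  1.69  0.43  1.02  0.19] F [-0.6 -0.3 -1.7] w 14.7 g 58.5 t 22.88
```

```bash

python3 -m inch '[[[-2.3,-1.2,20],[0,0,0],1],[[-2.3,-1.2,45],[0,0,0],1],[[-2.3,-1.2,60],[0,0,0],1],[[-2.3,-1.2,70],[0,0,0],1],[[-2.3,-1.2,76],[0,0,0],1],[[-2.3,-1.2,80],[0,0,0],1],[[-2.3,-1.2,83],[0,0,0],1],[[-2.3,-1.2,84.5],[0,0,0],1]]'
python3 -m inch '[[[0,0,0],[0,0,0],1],[[0,0,0],[0,0,0.04],1],[[0,0,0],[0,0,0.08],1],[[0,0,0],[0,0,0.12],1],[[0,0,0],[0,0,0.16],1],[[0,0,0],[0,0,0.16],1]]'
python3 -c "
from h import *
go(607.9,7.1,62.5)"
```

```text
time_s: 23.55
tool_pos: [609.3, 6.0, 64.1]
orientation: [3.141, 0.001, 2.24]
force: [-6.9, -0.4, 18.7]
width: 14.6
grasp_force: 59.9
time_s: 24.05
tool_pos: [609.5, 6.6, 64.4]
orientation: [3.139, 0.0, 2.078]
force: [-2.6, 1.5, 6.7]
width: 14.7
grasp_force: 58.9
shift [ 1.2 -1.2  1.9] rot [0.002 0.    0.   ] now [609.5   6.6  64.4] rpy [3.139 0.    2.078] q [ 0.29  0.68 -0.59  1.76  0.48  0.85 -0.01] F [-2.6  1.5  6.7] w 14.7 g 58.9 t 24.05
```

```bash

python3 -m inch '[[[0.8,-1,1],[0,0,0.0],1],[[0.8,-1,1],[0,0,0.04],1],[[0.8,-1,1],[0,0,0.08],1],[[0.8,-1,1],[0,0,0.12],1],[[0.8,-1,1],[0,0,0.16],1],[[0.8,-1,1],[0,0,0.18],1],[[0.8,-1,1],[0,0,0.18],1]]'
python3 -m inch '[[[0,0,0],[0,0,0.04],1],[[0,0,0],[0,0,0.08],1],[[0,0,0],[0,0,0.12],1],[[0,0,0],[0,0,0.16],1],[[0,0,0],[0,0,0.16],1]]'
python3 -c "
from h import *
go(607.9,7.1,62.5)"
```

```text
time_s: 24.63
tool_pos: [609.3, 7.2, 64.3]
orientation: [3.137, 0.0, 1.9]
force: [-3.0, 3.3, 10.8]
width: 14.7
grasp_force: 59.5
time_s: 25.05
tool_pos: [609.2, 7.4, 64.2]
orientation: [3.137, -0.001, 1.739]
force: [-2.0, 2.3, 9.3]
width: 14.9
grasp_force: 59.5
shift [-0.1 -1.4  1.7] rot [ 0.004 -0.001 -0.   ] now [609.2   7.4  64.2] rpy [ 3.137e+00 -1.000e-03  1.739e+00] q [ 0.24  0.66 -0.5   1.76  0.41  0.82 -0.29] F [-2.   2.3  9.3] w 14.9 g 59.5 t 25.05
```

```bash

python3 -m inch '[[[0,-1,0.5],[0,0,0.0],1],[[0,-1,0.5],[0,0,0.04],1],[[0,-1,0.5],[0,0,0.08],1],[[0,-1,0.5],[0,0,0.12],1],[[0,-1,0.5],[0,0,0.16],1],[[0,-1,0.5],[0,0,0.18],1],[[0,-1,0.5],[0,0,0.18],1]]'
python3 -m inch '[[[0,0,0],[0,0,0.04],1],[[0,0,0],[0,0,0.08],1],[[0,0,0],[0,0,0.12],1],[[0,0,0],[0,0,0.16],1],[[0,0,0],[0,0,0.16],1]]'
python3 -c "
from h import *
go(607.9,7.1,62.5)"
```

```text
time_s: 25.63
tool_pos: [608.8, 7.6, 63.9]
orientation: [3.136, -0.002, 1.561]
force: [-1.3, 2.9, 10.5]
width: 14.9
grasp_force: 59.5
time_s: 26.05
tool_pos: [607.2, 5.8, 62.1]
orientation: [3.14, -0.0, 1.399]
force: [-0.1, 1.2, -0.8]
width: 14.4
grasp_force: 58.4
shift [ 1.4  0.4 -0.4] rot [ 0.002 -0.    -0.   ] now [607.2   5.8  62.1] rpy [ 3.14  -0.     1.399] q [ 0.18  0.64 -0.41  1.77  0.34  0.8  -0.57] F [-0.1  1.2 -0.8] w 14.4 g 58.4 t 26.05
```

```bash

python3 -m inch '[[[0.7,0,2],[0,0,0],1],[[0.7,0,4],[0,0,0],1],[[0.7,0,6],[0,0,0],1],[[0.7,0,8],[0,0,0],1],[[0.7,0,9],[0,0,0],1],[[0.7,0,9.8],[0,0,0],1],[[0.7,0,9.8],[0,0,0],1]]'
python3 -m inch '[[[0,0,-1],[0,0,0],0.8],[[0,0,-1],[0,0,0],0.7],[[0,0,-1],[0,0,0],0.7],[[0,0,-1],[0,0,0],0.7],[[0,0,-10],[0,0,0],0.7],[[0,0,-35],[0,0,0],0.7],[[0,0,-65],[0,0,0],0.7],[[0,0,-95],[0,0,0],0.7]]'
python3 -m inch '[[[0,0,-20],[0,0,0],0.3],[[0,0,-20],[0,0,0],0],[[0,0,-20],[0,0,0],0]]'
python3 -c "
from h import *
go(628,255.8,130,1.376)"
```

```text
time_s: 26.63
tool_pos: [607.0, 6.2, 53.5]
orientation: [3.14, 0.001, 1.4]
force: [-8.0, -1.7, 22.6]
width: 14.8
grasp_force: 61.3
time_s: 27.3
tool_pos: [606.2, 6.2, 147.5]
orientation: [-3.14, 0.0, 1.4]
force: [-0.4, -0.1, 0.6]
width: 25.5
grasp_force: 0.0
time_s: 27.55
tool_pos: [607.5, 6.3, 168.2]
orientation: [3.139, -0.001, 1.4]
force: [0.5, -0.1, -0.8]
width: 61.2
grasp_force: 0.0
shift [249.4 -22.4  38.3] rot [ 0.003 -0.001  0.024] now [607.5   6.3 168.2] rpy [ 3.139e+00 -1.000e-03  1.400e+00] q [ 0.22  0.52 -0.46  1.68  0.27  1.   -0.5 ] F [ 0.5 -0.1 -0.8] w 61.2 g 0.0 t 27.55
```

```bash
cat >> h.py <<'E'
def find(n,im,X0,dark=False,z=10,r=45):
    p=proj(n,[X0[0],X0[1],z])[0].astype(int);x,y=p-r
    c=im[y:y+2*r,x:x+2*r].astype(int)
    if dark: m=c.max(2)<(105 if n=="scene" else 75)
    else: m=c[...,2]>(165 if n=="scene" else 110)
    m=cv2.morphologyEx(m.astype(np.uint8),cv2.MORPH_OPEN,np.ones((2,2)))
    cs,_=cv2.findContours(m,cv2.RETR_EXTERNAL,cv2.CHAIN_APPROX_NONE)
    if not cs: print(n,"none");return
    k=max(cs,key=cv2.contourArea)
    W=np.array([atz(n,q[0]+[x,y],z)[:2] for q in k],np.float32)
    (cx,cy),(w,h),a=cv2.minAreaRect(W)
    if w<h:w,h,a=h,w,a+90
    a=(a+90)%180-90
    print(n,"rect",round(cx,1),round(cy,1),"size",round(w,1),round(h,1),"yaw",round(np.radians(a),3))
E
python3 -c "
from h import *
S=viewer.get_image('scene');T=viewer.get_image('top')
S0=np.load('pics/scene0.npy');T0=np.load('pics/top0.npy')
for X,d,z in[((628,256),0,10),((494,-338),0,10),((549,-181),1,8)]:
  for a,b in((S0,T0),(S,T)):
    find('scene',a,X,d,z);find('top',b,X,d,z)
"
```

```text
scene rect 629.4 258.2 size 129.7 69.9 yaw -0.195
top rect 625.6 253.8 size 130.2 69.9 yaw -0.198
scene rect 629.4 258.3 size 130.7 70.9 yaw -0.196
top rect 625.5 254.1 size 132.4 73.0 yaw -0.198
scene rect 497.3 -335.5 size 129.6 69.4 yaw 0.13
top rect 491.3 -340.1 size 130.3 70.0 yaw 0.131
scene rect 497.2 -335.5 size 130.2 69.4 yaw 0.13
top rect 491.5 -340.4 size 132.6 72.3 yaw 0.127
scene rect 554.9 -178.2 size 131.1 67.8 yaw 0.193
top rect 544.6 -183.6 size 128.6 68.0 yaw 0.188
scene rect 554.9 -178.2 size 131.1 67.4 yaw 0.193
top rect 532.5 -93.8 size 233.6 103.5 yaw 0.008
```

```bash

python3 -m inch '[[[30,-3,0],[0,0,-0.12],0],[[60,-6,0],[0,0,-0.24],0],[[92,-9,0],[0,0,-0.36],0],[[124,-12,0],[0,0,-0.48],0],[[156,-15,0],[0,0,-0.6],0],[[188,-18,0],[0,0,-0.72],0],[[220,-20,20],[0,0,-0.84],0],[[245,-22,40],[0,0,-0.96],0]]'
python3 -m inch '[[[0,0,20],[0,0,-0.12],0],[[0,0,40],[0,0,-0.24],0],[[0,0,50],[0,0,-0.36],0],[[0,0,50],[0,0,-0.48],0],[[0,0,50],[0,0,-0.587],0],[[0,0,50],[0,0,-0.587],0],[[0,0,50],[0,0,-0.587],0],[[0,0,50],[0,0,-0.587],0]]'
python3 -c "
from h import *
go(627.5,256.1,30,2.946)"
```

```text
time_s: 28.32
tool_pos: [626.5, 254.6, 125.8]
orientation: [3.14, -0.001, 2.367]
force: [-0.3, -0.7, -0.6]
width: 85.5
grasp_force: 0.0
time_s: 28.98
tool_pos: [626.4, 251.2, 75.9]
orientation: [-3.141, -0.001, 2.943]
force: [-0.2, 0.9, 0.5]
width: 85.1
grasp_force: 0.0
shift [-0.1  5.  45.9] rot [-0.    -0.001 -0.003] now [626.4 251.2  75.9] rpy [-3.141e+00 -1.000e-03  2.943e+00] q [-0.    0.81 -0.77  1.56  0.63  1.04  0.43] F [-0.2  0.9  0.5] w 85.1 g 0.0 t 28.98
```

```bash

python3 -m inch '[[[0,5,10],[0,0,-0.003],0],[[0,5,25],[0,0,-0.003],0],[[0,5,40],[0,0,-0.003],0],[[0,5,46],[0,0,-0.003],0],[[0,5,46],[0,0,-0.003],0],[[0,5,46],[0,0,-0.003],0],[[0,5,46],[0,0,-0.003],0]]'
python3 -c "
from h import *
go(627.5,256.1,6,2.946)
S=viewer.get_image('scene')
tiles([('scene',S,345,190)],'pics/e1.png',s=8,w=70,h=70,nc=1)"
```

```text
time_s: 29.57
tool_pos: [627.9, 256.5, 30.7]
orientation: [3.141, 0.0, 2.95]
force: [0.9, -0.4, -0.3]
width: 85.2
grasp_force: 0.0
shift [ 0.3 -0.4 24.7] rot [0.    0.    0.004] now [627.9 256.5  30.7] rpy [3.141 0.    2.95 ] q [-0.03  0.86 -0.74  1.58  0.67  0.97  0.4 ] F [ 0.9 -0.4 -0.3] w 85.2 g 0.0 t 29.57
```

View pics/e1.png

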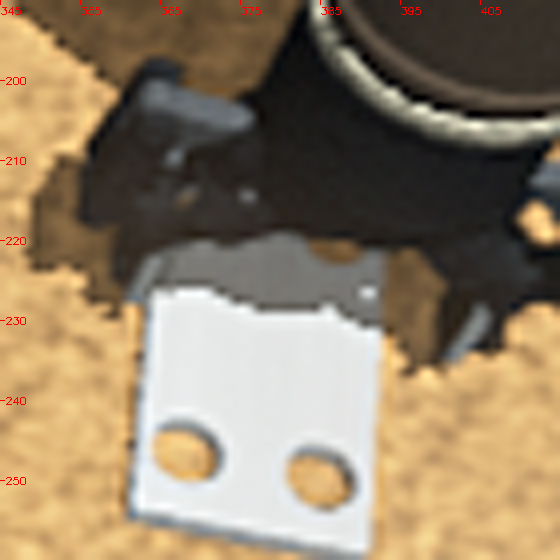

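```bash

python3 -c "
from h import *
from math import *
c=np.array([627.9,256.5]);a=2.95;u=np.array([sin(a),-cos(a)]);v=np.array([cos(a),sin(a)])
for s in(1,-1):
  for k in(11,-11):
    for d in (42.6,57): print(s,k,d,[ (proj('scene',np.r_[c+u*s*d+v*k,z])[0]-[345,190])*8//1 for z in(20,33)])
"
```

```text
1 11 42.6 [array([413., 319.]), array([426., 300.])]
1 11 57 [array([461., 328.]), array([474., 309.])]
1 -11 42.6 [array([410., 383.]), array([423., 364.])]
1 -11 57 [array([459., 392.]), array([472., 374.])]
-1 11 42.6 [array([132., 266.]), array([142., 246.])]
-1 11 57 [array([ 85., 257.]), array([ 94., 237.])]
-1 -11 42.6 [array([126., 329.]), array([136., 309.])]
-1 -11 57 [array([ 79., 320.]), array([ 88., 300.])]
```

```bash

python3 -m inch '[[[0,-1.5,10],[0,0,0],0],[[0,-1.5,18],[0,0,0],0],[[0,-1.5,23],[0,0,0],0],[[0,-1.5,24.7],[0,0,0],0],[[0,-1.5,24.7],[0,0,0],0],[[0,-1.5,24.7],[0,0,0],0.05],[[0,-1.5,24.7],[0,0,0],0.1]]' 25
python3 -m inch '[[[0,0,0],[0,0,0],0.15],[[0,0,0],[0,0,0],0.2],[[0,0,0],[0,0,0],0.25],[[0,0,0],[0,0,0],0.3],[[0,0,0],[0,0,0],0.3],[[0,0,0],[0,0,0],0.3]]'

```

```text
time_s: 30.2
tool_pos: [627.6, 255.0, 6.1]
orientation: [3.141, 0.0, 2.95]
force: [-0.1, 0.2, -1.4]
width: 76.7
grasp_force: 0.0
time_s: 30.7
tool_pos: [627.6, 254.9, 6.4]
orientation: [3.141, 0.001, 2.95]
force: [-2.0, -0.9, 5.9]
width: 68.8
grasp_force: 28.8
```

```bash

python3 -m inch '[[[0,0,0],[0,0,0],0.5],[[0,0,0],[0,0,0],0.5],[[0,0,-3],[0,0,0],0.5],[[0,0,-10],[0,0,0],0.5],[[0,0,-30],[0,0,0],0.5],[[0,0,-60],[0,0,0],0.5],[[0,0,-90],[0,0,0],0.5],[[0,0,-115],[0,0,0],0.5]]' 80
python3 -m inch '[[[0,0,-10],[0,0,0],0.5],[[0,0,-10],[0,0,0],0.5],[[0,0,-10],[0,0,0],0.5]]'
python3 -c "
from h import *
go(563.1,19.7,130,3.313)"
```

```text
time_s: 31.37
tool_pos: [627.3, 255.0, 122.7]
orientation: [3.141, -0.0, 2.95]
force: [0.1, 1.4, -3.0]
width: 67.0
grasp_force: 90.4
time_s: 31.62
tool_pos: [627.3, 254.3, 130.1]
orientation: [-3.141, 0.0, 2.95]
force: [-0.0, -0.5, -3.6]
width: 67.2
grasp_force: 90.4
shift [ 1.830e+01 -2.425e+02  2.000e-01] rot [-0.001 -0.    -0.363] now [627.3 254.3 130.1] rpy [-3.141  0.     2.95 ] q [ 0.01  0.76 -0.8   1.51  0.58  1.13  0.47] F [-0.  -0.5 -3.6] w 67.2 g 90.4 t 31.62
```

```bash

python3 -m inch '[[[2,-28,0],[0,0,-0.05],0.5],[[5,-58,0],[0,0,-0.1],0.5],[[7,-92,0],[0,0,-0.15],0.5],[[10,-126,0],[0,0,-0.2],0.5],[[12,-160,0],[0,0,-0.25],0.5],[[15,-194,0],[0,0,-0.3],0.5],[[17,-222,0],[0,0,-0.34],0.5],[[18,-240,0],[0,0,-0.363],0.5]]'
python3 -m inch '[[[0,-2.5,0],[0,0,0],0.5],[[0,-2.5,0],[0,0,0],0.5],[[0,-2.5,0],[0,0,0],0.5],[[0,-2.5,0],[0,0,0],0.5],[[0,-2.5,0],[0,0,0],0.5]]'
python3 -c "
from h import *
go(562.8,19.2,106,3.313)"
```

```text
time_s: 32.28
tool_pos: [561.7, 18.1, 128.0]
orientation: [-3.14, -0.005, -2.971]
force: [0.2, -0.1, -3.9]
width: 67.0
grasp_force: 90.5
time_s: 32.7
tool_pos: [564.4, 21.7, 130.6]
orientation: [3.141, -0.0, -2.969]
force: [1.3, -0.5, -3.3]
width: 67.3
grasp_force: 90.5
shift [ 2.  -2.3 24.5] rot [ 0.001 -0.     0.002] now [564.4  21.7 130.6] rpy [ 3.141 -0.    -2.969] q [ 0.51  0.65 -0.95  1.8   0.62  1.02  1.06] F [ 1.3 -0.5 -3.3] w 67.3 g 90.5 t 32.7
```

```bash

python3 -m inch '[[[2,-2.3,5],[0,0,0],0.5],[[2,-2.3,15],[0,0,0],0.5],[[2,-2.3,21],[0,0,0],0.5],[[2,-2.3,22],[0,0,0],0.5],[[2,-2.3,22],[0,0,0],0.5],[[2,-2.3,22],[0,0,0],0.5]]'
python3 -c "
from h import *
go(562.8,19.2,106,3.313)
S=viewer.get_image('scene')
a=np.linspace(0,6.28,20)
D=[np.c_[X+8*np.cos(a),Y+8*np.sin(a),0*a+98] for X,Y in[(601.1,46.6),(607.9,7.1),(525.1,-7.1)]]
P=(HOLES[:,None]+10.5*np.c_[np.cos(a),np.sin(a)][None])@Rz(.1714).T+[562.8,19.2]
D+=[np.c_[p,0*a+111] for p in P]
tiles([('scene',S,240,145)],'pics/e2.png',s=8,w=80,h=70,nc=1,draw=D)"
```

```text
time_s: 33.2
tool_pos: [562.8, 17.7, 108.7]
orientation: [3.141, -0.0, -2.97]
force: [-0.3, 0.1, -1.7]
width: 67.0
grasp_force: 90.4
shift [-0.2  1.5  2.7] rot [ 0. -0. -0.] now [562.8  17.7 108.7] rpy [ 3.141 -0.    -2.97 ] q [ 0.5   0.67 -0.93  1.82  0.64  0.98  1.04] F [-0.3  0.1 -1.7] w 67.0 g 90.4 t 33.2
```

View pics/e2.png

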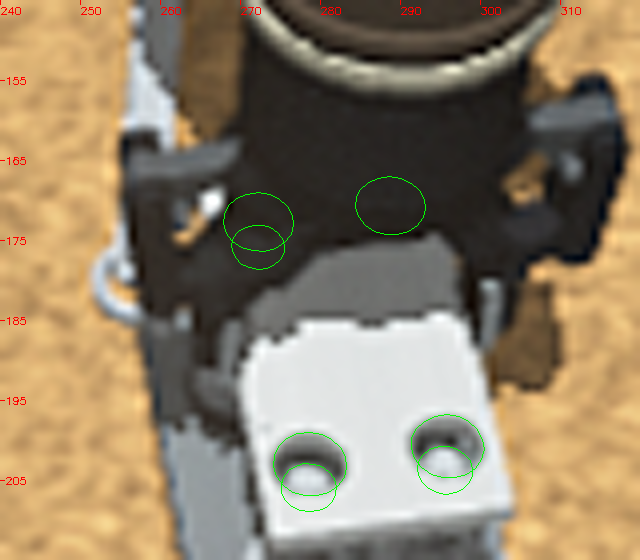

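```bash

python3 -m inch '[[[0,0.5,5],[0,0,0],0.5],[[0,0.5,10],[0,0,0],0.5],[[0,0.5,14],[0,0,0],0.5],[[0,0.5,18],[0,0,0],0.5],[[0,0.5,20],[0,0,0],0.5],[[0,0.5,20],[0,0,0],0.5]]'
python3 -m inch '[[[0,0,6],[0,0,0],0.5],[[0,0,12],[0,0,0],0.5],[[0,0,18],[0,0,0],0.5],[[0,0,24],[0,0,0],0.5],[[0,0,28],[0,0,0],0.5],[[0,0,30],[0,0,0],0.5],[[0,0,30],[0,0,0],0.5]]'

```

```text
time_s: 33.75
tool_pos: [562.4, 17.9, 88.1]
orientation: [3.142, -0.001, -2.97]
force: [0.1, 0.6, -3.5]
width: 67.2
grasp_force: 90.5
time_s: 34.33
tool_pos: [562.4, 18.0, 58.2]
orientation: [3.141, -0.001, -2.97]
force: [0.9, -0.3, -3.0]
width: 67.5
grasp_force: 90.5
```

```bash

python3 -m inch '[[[0,0,4],[0,0,0],0.5],[[0,0,8],[0,0,0],0.5],[[0,0,10],[0,0,0],0.5],[[0,0,11],[0,0,0],0.5],[[0,0,12],[0,0,0],0.5],[[0,0,12.3],[0,0,0],0.5],[[0,0,12.3],[0,0,0],0.5]]'

```

```text
time_s: 34.92
tool_pos: [562.6, 17.9, 47.1]
orientation: [-3.141, -0.0, -2.971]
force: [-3.4, -1.3, 5.4]
width: 67.5
grasp_force: 91.5
```

```bash

python3 -m inch '[[[0,0,0],[0,0,0],0.3],[[0,0,0],[0,0,0],0.1],[[0,0,0],[0,0,0],0],[[0,0,0],[0,0,0],0],[[0,0,-10],[0,0,0],0],[[0,0,-35],[0,0,0],0],[[0,0,-70],[0,0,0],0],[[0,0,-100],[0,0,0],0]]' 40
python3 -m inch '[[[0,0,0],[0,0,0],0],[[0,0,0],[0,0,0],0],[[0,0,0],[0,0,0],0]]'
python3 -c "
from h import *
S=viewer.get_image('scene');T=viewer.get_image('top')
find('scene',S,(494,-338));find('top',T,(494,-338));
find('scene',S,(549,-181),1,8);find('top',T,(549,-181),1,8)
go(494.3,-337.9,130,3.271)"
```

```text
time_s: 35.58
tool_pos: [562.5, 18.5, 148.6]
orientation: [3.141, -0.0, -2.97]
force: [1.1, 0.3, -0.3]
width: 85.6
grasp_force: 0.0
time_s: 35.83
tool_pos: [562.6, 17.7, 146.7]
orientation: [-3.141, 0.0, -2.971]
force: [-0.3, -0.3, -1.2]
width: 85.1
grasp_force: 0.0
scene rect 497.3 -335.8 size 130.2 70.0 yaw 0.13
top rect 491.6 -340.4 size 133.4 73.4 yaw 0.138
scene rect 554.9 -178.2 size 131.1 67.4 yaw 0.193
top rect 514.1 -135.0 size 196.5 185.6 yaw 0.008
shift [ 127.4 -338.8   16. ] rot [-0.    -0.002  0.042] now [562.1  17.7 145.7] rpy [-3.141e+00 -2.000e-03 -2.970e+00] q [ 0.53  0.63 -0.97  1.79  0.59  1.05  1.08] F [-0.2  0.5  0.4] w 85.5 g 0.0 t 35.93
```

```bash

python3 -m inch '[[[12,-32,0],[0,0,0.005],0],[[25,-66,0],[0,0,0.01],0],[[38,-100,0],[0,0,0.015],0],[[51,-135,0],[0,0,0.02],0],[[64,-170,0],[0,0,0.025],0],[[77,-205,0],[0,0,0.03],0],[[90,-240,0],[0,0,0.035],0],[[103,-274,0],[0,0,0.042],0]]'
python3 -m inch '[[[10,-28,0],[0,0,0],0],[[19,-52,20],[0,0,0],0],[[24.4,-64.8,50],[0,0,0],0],[[24.4,-64.8,80],[0,0,0],0],[[24.4,-64.8,90],[0,0,0],0],[[24.4,-64.8,90],[0,0,0],0],[[24.4,-64.8,90],[0,0,0],0],[[24.4,-64.8,90],[0,0,0],0]]'
python3 -c "
from h import *
go(494.3,-337.9,40,3.271)"
```

```text
time_s: 36.6
tool_pos: [506.6, -271.4, 145.4]
orientation: [3.141, -0.002, -3.013]
force: [1.1, 0.5, -0.4]
width: 85.1
grasp_force: 0.0
time_s: 37.27
tool_pos: [493.5, -336.0, 58.1]
orientation: [-3.141, 0.002, -3.011]
force: [-0.0, 0.6, -0.1]
width: 85.4
grasp_force: 0.0
shift [-0.5 -1.9 18.1] rot [-0.001  0.002  0.002] now [ 493.5 -336.    58.1] rpy [-3.141e+00  2.000e-03 -3.011e+00] q [ 1.08  0.77 -0.88  1.78  0.72  0.95  1.59] F [-0.   0.6 -0.1] w 85.4 g 0.0 t 37.27
```

```bash

python3 -m inch '[[[-0.5,-1.9,10],[0,0,0],0],[[-0.5,-1.9,20],[0,0,0],0],[[-0.5,-1.9,28],[0,0,0],0],[[-0.5,-1.9,28],[0,0,0],0],[[-0.5,-1.9,28],[0,0,0],0],[[-0.5,-1.9,28],[0,0,0],0]]'
python3 -c "
from h import *
go(494.3,-337.9,6,3.271)
S=viewer.get_image('scene');find('scene',S,(494,-338))"
```

```text
time_s: 37.77
tool_pos: [492.9, -338.6, 28.5]
orientation: [3.141, 0.0, -3.012]
force: [-0.1, 0.8, -0.1]
width: 85.1
grasp_force: 0.0
shift [-1.5  0.5 22.5] rot [ 0.  0. -0.] now [ 492.9 -338.6   28.5] rpy [ 3.141  0.    -3.012] q [ 1.06  0.81 -0.85  1.79  0.76  0.91  1.57] F [-0.1  0.8 -0.1] w 85.1 g 0.0 t 37.77
scene rect 523.3 -332.1 size 77.6 69.4 yaw 0.13
```

```bash

python3 -m inch '[[[-1.5,0.5,8],[0,0,0],0],[[-1.5,0.5,16],[0,0,0],0],[[-1.5,0.5,21],[0,0,0],0],[[-1.5,0.5,22],[0,0,0],0],[[-1.5,0.5,22],[0,0,0],0],[[-1.5,0.5,22],[0,0,0],0.05],[[-1.5,0.5,22],[0,0,0],0.1]]' 25
python3 -m inch '[[[0,0,0],[0,0,0],0.15],[[0,0,0],[0,0,0],0.2],[[0,0,0],[0,0,0],0.25],[[0,0,0],[0,0,0],0.3],[[0,0,0],[0,0,0],0.3],[[0,0,0],[0,0,0],0.3]]'
python3 -m inch '[[[0,0,0],[0,0,0],0.5],[[0,0,0],[0,0,0],0.5],[[0,0,-3],[0,0,0],0.5],[[0,0,-10],[0,0,0],0.5],[[0,0,-30],[0,0,0],0.5],[[0,0,-60],[0,0,0],0.5],[[0,0,-95],[0,0,0],0.5],[[0,0,-125],[0,0,0],0.5]]' 80
python3 -m inch '[[[0,0,0],[0,0,0],0.5],[[0,0,0],[0,0,0],0.5],[[0,0,0],[0,0,0],0.5]]'
python3 -c "
from h import *
go(562.8,19.2,130,3.313)"
```

```text
time_s: 38.4
tool_pos: [494.4, -338.1, 6.7]
orientation: [-3.141, 0.0, -3.012]
force: [0.2, -0.3, 0.0]
width: 77.0
grasp_force: 0.0
time_s: 38.9
tool_pos: [494.5, -338.6, 7.2]
orientation: [-3.14, 0.001, -3.013]
force: [-0.3, -1.5, 5.4]
width: 68.9
grasp_force: 28.2
time_s: 39.57
tool_pos: [494.1, -337.5, 133.3]
orientation: [3.141, 0.0, -3.012]
force: [0.6, 0.2, -2.3]
width: 67.2
grasp_force: 90.4
time_s: 39.82
tool_pos: [493.5, -338.1, 130.9]
orientation: [3.141, -0.001, -3.013]
force: [0.0, -0.7, -2.5]
width: 67.0
grasp_force: 90.3
shift [-114.7  345.5    0.9] rot [ 0.    -0.001 -0.042] now [ 493.5 -338.1  130.9] rpy [ 3.141e+00 -1.000e-03 -3.013e+00] q [ 1.12  0.7  -0.94  1.71  0.63  1.07  1.66] F [ 0.  -0.7 -2.5] w 67.0 g 90.3 t 39.82
```

```bash

python3 -m inch '[[[-10,30,0],[0,0,-0.005],0.5],[[-21,64,0],[0,0,-0.01],0.5],[[-33,100,0],[0,0,-0.015],0.5],[[-45,136,0],[0,0,-0.02],0.5],[[-57,172,0],[0,0,-0.025],0.5],[[-69,208,0],[0,0,-0.03],0.5],[[-81,244,0],[0,0,-0.035],0.5],[[-92,278,0],[0,0,-0.042],0.5]]'
python3 -m inch '[[[-10,30,0],[0,0,0],0.5],[[-18,54,0],[0,0,0],0.5],[[-22,67,0],[0,0,0],0.5],[[-22,67,0],[0,0,0],0.5],[[-22,67,0],[0,0,0],0.5],[[-22,67,0],[0,0,0],0.5],[[-22,67,0],[0,0,0],0.5]]'
python3 -c "
from h import *
go(562.6,18,109,3.313)"
```

```text
time_s: 40.48
tool_pos: [548.6, -48.6, 130.0]
orientation: [3.141, -0.003, -2.97]
force: [1.5, 0.5, -1.6]
width: 67.2
grasp_force: 90.3
time_s: 41.07
tool_pos: [559.5, 17.5, 130.6]
orientation: [-3.141, -0.002, -2.972]
force: [-0.2, 0.6, -1.9]
width: 66.9
grasp_force: 90.4
shift [-3.2 -0.  21.6] rot [-0.001 -0.002 -0.002] now [559.5  17.5 130.6] rpy [-3.141e+00 -2.000e-03 -2.972e+00] q [ 0.52  0.64 -0.95  1.81  0.61  1.02  1.06] F [-0.2  0.6 -1.9] w 66.9 g 90.4 t 41.07
```

```bash

python3 -m inch '[[[-3.2,0,5],[0,0,0],0.5],[[-3.2,0,15],[0,0,0],0.5],[[-3.2,0,20],[0,0,0],0.5],[[-3.2,0,21],[0,0,0],0.5],[[-3.2,0,21],[0,0,0],0.5],[[-3.2,0,21],[0,0,0],0.5],[[-3.2,0,21],[0,0,0],0.5]]'
python3 -c "
from h import *
go(562.6,18,109,3.313)
S=viewer.get_image('scene')
a=np.linspace(0,6.28,20)
P=(HOLES[:,None]+10.5*np.c_[np.cos(a),np.sin(a)][None])@Rz(.1714).T+[562.8,19.2]
D=[np.c_[p,0*a+111.5] for p in P]
tiles([('scene',S,240,145)],'pics/e3.png',s=8,w=80,h=70,nc=1,draw=D)"
```

```text
time_s: 41.65
tool_pos: [563.2, 19.9, 110.7]
orientation: [3.142, 0.0, -2.97]
force: [0.0, -0.0, -3.0]
width: 66.5
grasp_force: 90.3
shift [ 0.9 -1.8  1.7] rot [ 0.  0. -0.] now [563.2  19.9 110.7] rpy [ 3.142  0.    -2.97 ] q [ 0.5   0.67 -0.93  1.82  0.64  0.99  1.04] F [ 0. -0. -3.] w 66.5 g 90.3 t 41.65
```

View pics/e3.png

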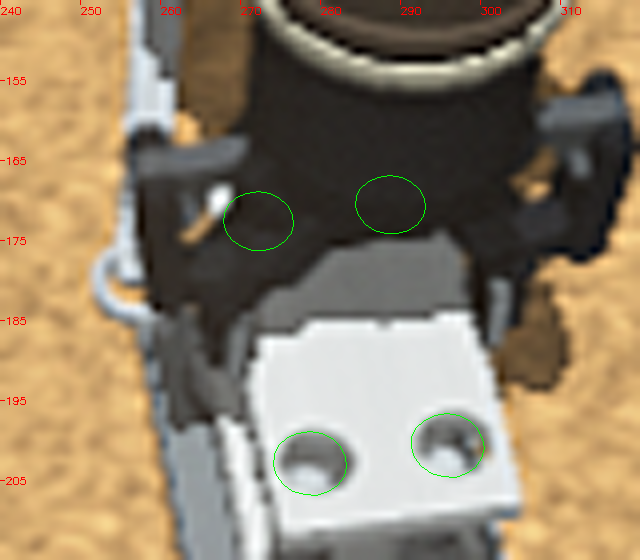

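```bash

python3 -m inch '[[[0.4,-1.8,0],[0,0,0],0.5],[[0.4,-1.8,3],[0,0,0],0.5],[[0.4,-1.8,8],[0,0,0],0.5],[[0.4,-1.8,13],[0,0,0],0.5],[[0.4,-1.8,18],[0,0,0],0.5],[[0.4,-1.8,21],[0,0,0],0.5],[[0.4,-1.8,22],[0,0,0],0.5],[[0.4,-1.8,22],[0,0,0],0.5]]'
python3 -m inch '[[[0,0,6],[0,0,0],0.5],[[0,0,12],[0,0,0],0.5],[[0,0,18],[0,0,0],0.5],[[0,0,22],[0,0,0],0.5],[[0,0,24],[0,0,0],0.5],[[0,0,24],[0,0,0],0.5]]'

```

```text
time_s: 42.37
tool_pos: [562.8, 18.0, 88.1]
orientation: [3.141, -0.001, -2.97]
force: [-0.5, 0.1, -2.7]
width: 67.3
grasp_force: 90.4
time_s: 42.87
tool_pos: [562.6, 17.9, 63.8]
orientation: [3.141, -0.001, -2.97]
force: [-0.4, -0.4, -2.3]
width: 67.1
grasp_force: 90.4
```

```bash

python3 -m inch '[[[0,0,3],[0,0,0],0.5],[[0,0,5],[0,0,0],0.5],[[0,0,6],[0,0,0],0.5],[[0,0,6.6],[0,0,0],0.5],[[0,0,7],[0,0,0],0.5],[[0,0,7],[0,0,0],0.5]]'
python3 -m inch '[[[0,0,0],[0,0,0],0.3],[[0,0,0],[0,0,0],0.1],[[0,0,0],[0,0,0],0],[[0,0,0],[0,0,0],0],[[0,0,-10],[0,0,0],0],[[0,0,-35],[0,0,0],0],[[0,0,-70],[0,0,0],0],[[0,0,-105],[0,0,0],0]]' 40
python3 -m inch '[[[0,0,0],[0,0,0],0.4],[[0,0,0],[0,0,0],0.5],[[0,0,0],[0,0,0],0.5]]'
python3 -c "
from h import *
S=viewer.get_image('scene');T=viewer.get_image('top')
find('scene',S,(549,-181),1,8);find('top',T,(549,-181),1,8)
find('scene',S,(563,20),0,60);find('top',T,(563,20),0,60)
go(549.7,-181,130,3.333)"
```

```text
time_s: 43.37
tool_pos: [563.0, 17.9, 58.0]
orientation: [-3.141, 0.0, -2.97]
force: [-2.6, -0.5, 4.3]
width: 67.1
grasp_force: 91.1
time_s: 44.03
tool_pos: [562.3, 18.2, 163.9]
orientation: [3.141, -0.001, -2.97]
force: [0.6, 0.7, 0.2]
width: 85.6
grasp_force: 0.0
time_s: 44.28
tool_pos: [562.9, 17.6, 162.7]
orientation: [-3.141, 0.0, -2.971]
force: [0.8, 0.5, -0.6]
width: 51.3
grasp_force: 0.0
scene rect 554.9 -178.2 size 131.1 67.4 yaw 0.193
top rect 512.5 -130.5 size 193.4 176.5 yaw 0.008
scene rect 580.0 25.0 size 99.5 72.0 yaw 0.166
top none
shift [  46.2 -193.5   31.7] rot [-0.    -0.002 -0.02 ] now [562.3  17.5 161.6] rpy [-3.141e+00 -2.000e-03 -2.971e+00] q [ 0.54  0.61 -0.98  1.77  0.57  1.08  1.09] F [-0.4 -1.1 -0.9] w 42.8 g 0.0 t 44.38
```

```bash

python3 -m inch '[[[8,-32,0],[0,0,0],0.5],[[16,-68,0],[0,0,0],0.5],[[25,-104,0],[0,0,-0.02],0.5],[[34,-140,0],[0,0,-0.02],0.5],[[42,-174,10],[0,0,-0.02],0.5],[[46,-193,40],[0,0,-0.02],0.5],[[46,-193,60],[0,0,-0.02],0.5],[[46,-193,70],[0,0,-0.02],0.5]]'
python3 -m inch '[[[0,0,0],[0,0,0],0.5],[[0,0,0],[0,0,0],0.5],[[0,0,0],[0,0,0],0.5]]'
python3 -c "
from h import *
go(549.6,-181.1,41,3.333)"
```

```text
time_s: 45.05
tool_pos: [548.0, -182.0, 88.6]
orientation: [3.14, -0.005, -2.954]
force: [-0.5, 0.4, 0.1]
width: 42.7
grasp_force: 0.0
time_s: 45.3
tool_pos: [551.4, -178.5, 93.6]
orientation: [3.141, 0.001, -2.948]
force: [-0.3, -0.1, 0.3]
width: 42.9
grasp_force: 0.0
shift [ 2.3 -2.2 52.6] rot [0.    0.001 0.002] now [ 551.4 -178.5   93.6] rpy [ 3.141e+00  1.000e-03 -2.948e+00] q [ 0.83  0.72 -0.93  1.79  0.68  0.98  1.39] F [-0.3 -0.1  0.3] w 42.9 g 0.0 t 45.3
```

```bash

python3 -m inch '[[[1.5,-2,10],[0,0,0],0.5],[[1.5,-2,25],[0,0,0],0.5],[[1.5,-2,40],[0,0,0],0.5],[[1.5,-2,50],[0,0,0],0.5],[[1.5,-2,53],[0,0,0],0.5],[[1.5,-2,53],[0,0,0],0.5],[[1.5,-2,53],[0,0,0],0.5]]'
python3 -m inch '[[[0,0,0],[0,0,0],0.6],[[0,0,0],[0,0,0],0.7],[[0,0,0],[0,0,0],0.8],[[0,0,0],[0,0,0],0.9],[[0,0,0],[0,0,0],1],[[0,0,0],[0,0,0],1],[[0,0,0],[0,0,0],1]]' 25
python3 -c "
from h import *
go(549.6,-181.1,41,3.333)"
```

```text
time_s: 45.88
tool_pos: [549.5, -182.0, 39.3]
orientation: [3.141, -0.0, -2.95]
force: [-0.7, 0.2, 0.6]
width: 42.5
grasp_force: 0.0
time_s: 46.47
tool_pos: [549.9, -182.9, 40.0]
orientation: [-3.141, 0.001, -2.951]
force: [0.4, -3.0, 5.3]
width: 11.6
grasp_force: 31.8
shift [-0.1  1.8 -1. ] rot [-0.001  0.001 -0.001] now [ 549.9 -182.9   40. ] rpy [-3.141e+00  1.000e-03 -2.951e+00] q [ 0.8   0.78 -0.87  1.83  0.75  0.9   1.34] F [ 0.4 -3.   5.3] w 11.6 g 31.8 t 46.47
```

```bash

python3 -m inch '[[[0,0,0],[0,0,0],1],[[0,0,0],[0,0,0],1],[[0,0,-3],[0,0,0],1],[[0,0,-10],[0,0,0],1],[[0,0,-30],[0,0,0],1],[[0,0,-60],[0,0,0],1],[[0,0,-95],[0,0,0],1],[[0,0,-125],[0,0,0],1]]' 110
python3 -m inch '[[[0,0,0],[0,0,0],1],[[0,0,0],[0,0,0],1],[[0,0,0],[0,0,0],1]]'
python3 -c "
from h import *
go(562.7,18,160,3.313)"
```

```text
time_s: 47.13
tool_pos: [548.5, -181.4, 165.8]
orientation: [3.14, -0.001, -2.949]
force: [1.6, -0.3, -6.9]
width: 10.1
grasp_force: 108.2
time_s: 47.38
tool_pos: [548.1, -182.4, 163.2]
orientation: [3.141, -0.002, -2.95]
force: [-0.3, -0.3, -8.8]
width: 10.5
grasp_force: 108.2
shift [-52.4 194.    3.2] rot [ 0.    -0.002  0.02 ] now [ 548.1 -182.4  163.2] rpy [ 3.141e+00 -2.000e-03 -2.950e+00] q [ 0.88  0.64 -0.99  1.73  0.59  1.1   1.47] F [-0.3 -0.3 -8.8] w 10.5 g 108.2 t 47.38
```

```bash

python3 -m inch '[[[-7,26,0],[0,0,0],1],[[-15,56,0],[0,0,0.01],1],[[-24,88,0],[0,0,0.02],1],[[-32,120,0],[0,0,0.02],1],[[-40,150,0],[0,0,0.02],1],[[-47,174,0],[0,0,0.02],1],[[-51,188,0],[0,0,0.02],1],[[-52.4,194,0],[0,0,0.02],1]]'
python3 -m inch '[[[0,0,0],[0,0,0],1],[[0,0,0],[0,0,0],1],[[0,0,0],[0,0,0],1],[[0,0,10],[0,0,0],1],[[0,0,15],[0,0,0],1],[[0,0,17],[0,0,0],1],[[0,0,17],[0,0,0],1],[[0,0,17],[0,0,0],1]]'
python3 -c "
from h import *
go(562.7,18,143,3.313)
S=viewer.get_image('scene')
a=np.linspace(0,6.28,20)
P=(HOLES[:,None]+10.5*np.c_[np.cos(a),np.sin(a)][None])@Rz(.1714).T+[562.8,19.2]
z=ctrl.get_state()['tool_pos'][2]-40
D=[np.c_[p,0*a+z+8] for p in P]+[np.c_[X+8*np.cos(a),Y+8*np.sin(a),0*a+98] for X,Y in[(601.1,46.6),(607.9,7.1),(525.1,-7.1)]]
tiles([('scene',S,240,145)],'pics/e4.png',s=8,w=80,h=70,nc=1,draw=D)"
```

```text
time_s: 48.05
tool_pos: [562.6, 21.4, 162.8]
orientation: [3.14, -0.003, -2.966]
force: [0.3, -0.1, -6.9]
width: 10.7
grasp_force: 108.5
time_s: 48.72
tool_pos: [563.9, 17.8, 147.2]
orientation: [3.141, -0.0, -2.971]
force: [0.5, -0.7, -6.5]
width: 10.5
grasp_force: 108.5
shift [1.2 0.4 4.2] rot [ 0.    -0.    -0.001] now [563.9  17.8 147.2] rpy [ 3.141 -0.    -2.971] q [ 0.53  0.63 -0.97  1.78  0.59  1.05  1.08] F [ 0.5 -0.7 -6.5] w 10.5 g 108.5 t 48.72
```

View pics/e4.png

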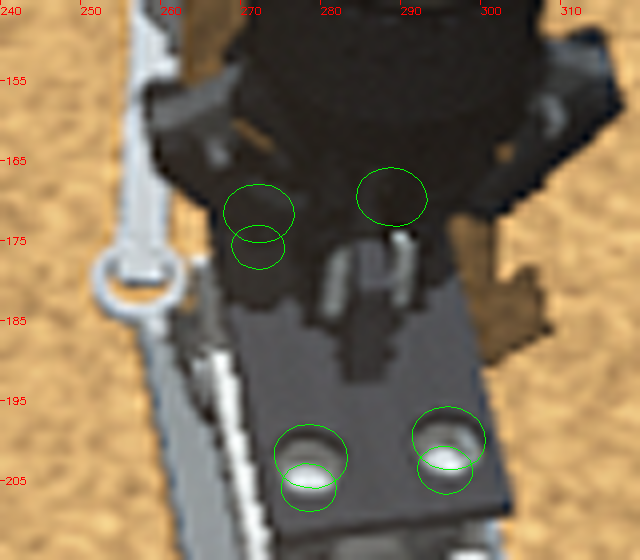

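```bash

python3 -m inch '[[[1.3,0.2,0],[0,0,0],1],[[1.3,0.2,5],[0,0,0],1],[[1.3,0.2,9],[0,0,0],1],[[1.3,0.2,13],[0,0,0],1],[[1.3,0.2,17],[0,0,0],1],[[1.3,0.2,21],[0,0,0],1],[[1.3,0.2,23],[0,0,0],1],[[1.3,0.2,23],[0,0,0],1]]'
python3 -m inch '[[[0,0,4],[0,0,0],1],[[0,0,8],[0,0,0],1],[[0,0,12],[0,0,0],1],[[0,0,15],[0,0,0],1],[[0,0,17],[0,0,0],1],[[0,0,17],[0,0,0],1]]'

```

```text
time_s: 49.43
tool_pos: [562.4, 18.0, 123.8]
orientation: [3.142, -0.001, -2.97]
force: [-0.6, 0.3, -6.6]
width: 10.0
grasp_force: 108.6
time_s: 49.93
tool_pos: [562.4, 17.9, 106.9]
orientation: [-3.142, -0.001, -2.97]
force: [-0.4, -0.4, -7.3]
width: 10.1
grasp_force: 108.6
```

Going in freely (underside ≈ 67). Seat it, release and retreat.

```bash

python3 -m inch '[[[0,0,3],[0,0,0],1],[[0,0,5],[0,0,0],1],[[0,0,6],[0,0,0],1],[[0,0,6.8],[0,0,0],1],[[0,0,7.2],[0,0,0],1],[[0,0,7.2],[0,0,0],1]]'
python3 -m inch '[[[0,0,0],[0,0,0],0.9],[[0,0,0],[0,0,0],0.75],[[0,0,0],[0,0,0],0.6],[[0,0,0],[0,0,0],0.5],[[0,0,0],[0,0,0],0.5],[[0,0,-15],[0,0,0],0.5],[[0,0,-45],[0,0,0],0.5],[[0,0,-80],[0,0,0],0.5]]' 25
python3 -m inch '[[[0,20,-30],[0,0,0],0.5],[[0,50,-60],[0,0,0],0.5],[[0,85,-80],[0,0,0],0.5],[[0,120,-100],[0,0,0],0.5],[[0,155,-100],[0,0,0],0.5],[[0,190,-100],[0,0,0],0.5],[[0,220,-100],[0,0,0],0.5],[[0,250,-100],[0,0,0],0.5]]'
python3 -m inch '[[[0,0,0],[0,0,0],0.5],[[0,0,0],[0,0,0],0.5],[[0,0,0],[0,0,0],0.5]]'
python3 -c "
from h import *
S=viewer.get_image('scene');T=viewer.get_image('top')
a=np.linspace(0,6.28,20)
P=(HOLES[:,None]+10.5*np.c_[np.cos(a),np.sin(a)][None])@Rz(.1714).T+[563.1,19.7]
D=[np.c_[np.array([[65,35],[-65,35],[-65,-35],[65,-35]])@Rz(.1714).T+[563.1,19.7],[z]*4] for z in(40,68)]
tiles([('scene',S,240,155),('top',T,185,146)],'pics/e5.png',s=6,w=65,h=80,nc=2,draw=D)"
```

```text
time_s: 50.43
tool_pos: [562.7, 18.1, 100.3]
orientation: [-3.142, 0.0, -2.971]
force: [1.0, 0.7, -6.7]
width: 9.7
grasp_force: 108.3
time_s: 51.1
tool_pos: [561.6, 17.9, 180.0]
orientation: [3.141, -0.003, -2.97]
force: [0.9, -0.8, 0.4]
width: 42.7
grasp_force: 0.0
time_s: 51.77
tool_pos: [519.6, 266.3, 280.9]
orientation: [3.141, 0.001, -2.97]
force: [0.5, 0.0, 0.1]
width: 42.5
grasp_force: 0.0
time_s: 52.02
tool_pos: [520.3, 264.1, 280.3]
orientation: [-3.141, 0.0, -2.97]
force: [0.2, -0.9, -0.7]
width: 42.2
grasp_force: 0.0
```

View pics/e5.png

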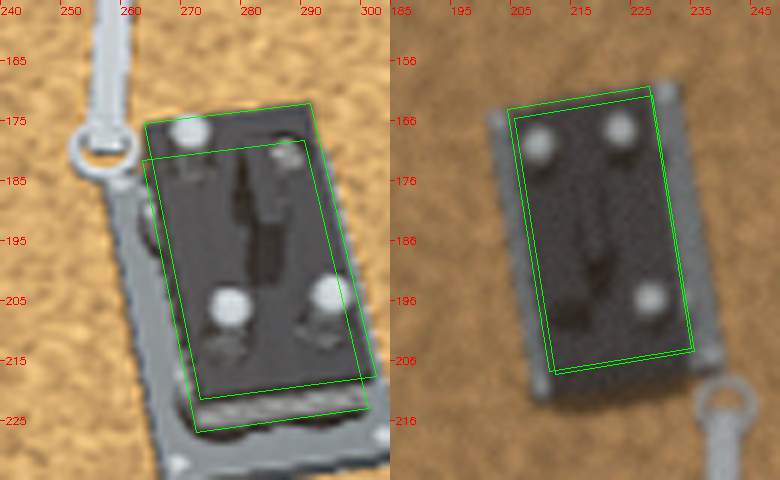

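```bash
python3 -c "
from plant import order
print(order.close_job())"
```

```text
the job is handed in; nothing more can be done
None
```

All three bolts are pressed home in the jig's cups, with both packers and then the towing-eye plate stacked on them; the final images show the plates lying flat, and I handed the job in at about 52 s with none of the other things handled.

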